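Start a charge at the race-car pit bench

ROBOT

A 6-joint arm with a two-finger parallel gripper is mounted at the origin on the work surface. World frame = base frame: x ahead of the robot, y to its left, z up, the work surface at z = 0. Lengths are in mm, angles in degrees, forces in N, time in s.
With the tool pointing down it reaches from about 350 to 850 mm from the base axis. Payload 8.1 kg.
Tool frame: the origin (TCP) lies midway between the tips of the shut fingers; the grasp point (between the pads) lies 19 mm behind it; z points along the fingers, x is the direction in which the jaws open and shut, and the axes are right-handed (so a half turn about z gives the same grasp; the last joint's range is limited). The gripper opens to 85 mm and grips with 20 to 120 N. Pads are 22 mm wide; open, the fingers measure 114 mm over their backs; the gripper's body (76 mm by 85 mm) begins 54 mm behind the grasp point. The pads swing forward as they close: fully open they stand 13 mm farther back than shut.
Start: joints at [-78.633, 7.471, 85.268, -0, 87.261, -4.893], TCP at [168.024, -575.998, 231.292] pointing down, gripper open.
Joint ranges: [-169.43, 169.43], [-51.17, 129.36], [1.28, 143.12], [-76.62, 256.62], [0, 156.53], [-152.29, 152.29]. Speed limits (degrees/s): [136.94, 136.94, 159.86, 180, 180, 180].

INTERFACE

Orientations are given as a 3x3 rotation matrix whose columns are the frame's x, y, z axes.
In Python, from bench import telemetry, cams, close_job gives the robot as it stands.
- The arm moves only by the tool step_arm, never from a script. Its arguments are lists of equal length, an entry for each row: "linear": the shift along the world's x, y, z in m, a list of three; "twist": the turn about the world's z in degrees; "grip": the opening, from 0 (shut) to 1 (fully open). A call has 1 to 8 rows; each row is the pose to reach, as a shift and turn from the pose measured when the call began; what a row does not reach only later rows make up. A row lasts 1/12 s, in which the tool goes at most 41.7 mm and 7.16 degrees, less where a joint would pass 70% of its speed; a pose out of reach is approached as far as the arm can. A call with a gripper value outside its range is refused whole. The fingers move at their own pace and stop on an object; "force" is the grip in N (left out, the last holds). Time passes only in rows, so rows that repeat a pose let the fingers close. It gives the time, the measured TCP pose, the force and the opening at its end, in the units of the state.
- telemetry.get_obs(): the state, without advancing time (a new reading comes with each control period).
- cams.get_image(name): name is "scene" or "top" or "wrist"; returns a dict with "pixels" (480x640x3 uint8, red, green, blue), "depth" (480x640 float32, mm along the optical axis (not along the pixel's ray), 0 where there is no reading), "K" (3x3 intrinsics, pixels), "camera_from_world" (4x4, takes a point from world to camera coordinates). Camera axes: x right, y up, looking along -z (the intrinsics and any distortion apply to the point x, -y, -z); pixel columns grow to the right and rows downward; lengths in mm; the calibration is good to about 2 mm. A picture is of the moment at which its call begins.
- close_job(): hands the job in, once; it reports no verdict.
The state is a dict: "time": time; "joints": joint angles; "qd": joint speeds; "effort": joint torques, N m; "ee_pos": TCP position; "orientation": TCP orientation; "contact_force": force on the tool from outside, world axes, zero at the start; "torque": the same for the moment, N m; "finger_gap": finger opening in mm.
Only numpy, scipy, OpenCV 4.12 (cv2) and the standard library are available. Lean on these libraries where they do the work, as an engineer would, in place of code of your own. Each camera call takes 0.05 s, during which the arm holds its last target.

TASK

Set the battery charger going: on its tilted keypad press the blue key, then the yellow key, then the blue key again, each fully home and let right back up before the next. Then slide the clear guard fully off the green key, press the green key fully home and hold it there for two seconds, let it up and slide the guard fully back over it. Press one key at a time, leave the red key alone, do not push the keypad out of the angle it stands at, and do not disturb the pack, bottle and wheel around it.

Things in the scene. Friction and masses are not known exactly. Their poses are not given: they have to be found in the camera images.
- head_top (a point): Middle of the upper edge of the face of the charger's black keypad head (160 mm up the slope x 250 mm wide, on a grey 180 x 250 x 50 mm base fixed to the bench). Axes: x up the slope, y across to the left for someone facing the keypad, z straight out of the face. Keys: one row 105 mm down the slope from here, left to right blue, yellow, red, green, 55 mm apart.
- head (a joint): Tilt of the head from level, rad (0.54 to 0.72); the face looks up and to the robot's right (-y), sometimes partly away from it (+x). The hinge is along the lower front edge, 160 mm down the slope from head_top and 30 mm behind the face. Only friction holds it: it stays put for presses up to about 15 N on the keys and is shoved flatter by about 20 to 25 N.
- bar_mid (a point): Middle of the aluminium carry bar, a 10 mm round bar across the whole width of the head with a leg at either end, 64 mm out from the face and 26 mm up the slope from the key row. It hangs over the keys, so they are reached square to the face, below the bar, not from straight above.
- blue_spot (a point): Point on the head's face plate under the middle of the blue key (leftmost, y = +82 mm across the head). Axes as at head_top. It does not move with the key or the key block: the key's top stands 12 to 24 mm out from here along +z (hidden, alike for all keys, different each time).
- yellow_spot (a point): Point on the head's face plate under the middle of the yellow key (second from the left, y = +27 mm). Axes as at head_top. It does not move with the key or the key block: the key's top stands 12 to 24 mm out from here along +z (hidden, alike for all keys, different each time).
- red_spot (a point): Point on the head's face plate under the middle of the red key (third from the left, y = -27 mm; not to be pressed). Axes as at head_top. It does not move with the key or the key block: the key's top stands 12 to 24 mm out from here along +z (hidden, alike for all keys, different each time).
- green_spot (a point): Point on the head's face plate under the middle of the green key (rightmost, y = -82 mm; under the guard at the start). Axes as at head_top. It does not move with the key or the key block: the key's top stands 12 to 24 mm out from here along +z (hidden, alike for all keys, different each time).
- blue (a joint): Travel of the blue key, m: 0 up, 0.008 fully home. All keys are 40 mm (up the slope) x 42 mm caps that move square to the face; the spring takes about 2 N at the top and 7.5 N at the bottom, then the key meets a hard stop. A key springs back by itself.
- yellow (a joint): Travel of the yellow key, m, as the blue one.
- red (a joint): Travel of the red key, m, as the blue one.
- green (a joint): Travel of the green key, m, as the blue one.
- guard_rib (a point): Middle of the orange rib (36 mm up the slope, 10 mm across, 16 mm high) on the clear guard plate (48 x 50 x 3 mm, its top 29 mm out from the face; this point 37 mm, the rib's top 45 mm out). In line with the key row; axes as at head_top. The guard slides across the head with about 1.5 N of friction when pushed at the rib and stays where left.
- guard (a joint): Place of the guard, m: 0 fully over the green key, 0.055 fully off it to the left (then it stands over the red key).
- pack_center (a point): Centre of a loose black and blue battery pack, 138 x 47 x 25 mm, lying flat near the charger. Leave alone.
- bottle_center (a point): Centre of a loose white bottle, 48 mm diameter, 120 mm tall, standing near the charger. Leave alone.
- wheel_center (a point): Centre of a loose model-car wheel lying flat, 66 mm diameter, 27 mm thick, near the charger. Leave alone.

How it is judged:
By the outcome, as a careful person would: the job done as asked, in the order asked, and still so for the second after the job is handed in, with the robot touching nothing.
It also fails if it takes over 67 s, if anything falls off the work surface, if the arm or the gripper's body presses on something with over 40 N, if the wrist force passes 120 N, or if a joint passes its speed limit or range.

## Working session

There is one attempt and no reset: what is moved stays moved. The work goes in short steps, Python scripts to look and compute and a tool call to move; the robot and the scene stay as the last step left them, time stands still between calls to the robot, and variables do not carry over. Pictures are saved under pics/ and viewed, and the job is handed in when it is done.

Besides the shell and the picture viewer there is one more tool, called after "Request:" by a JSON object that holds its "api" and its "payload". step_arm: Moves the arm, as the interface text tells. Its arguments: {"type":"object","properties":{"linear":{"type":"array"},"twist":{"type":"array"},"grip":{"type":"array"},"force":{"type":"number"}},"required":["linear","twist","grip"]}

```bash
mkdir -p pics; ls
cat > h.py <<'E'
import numpy as np, cv2
from bench import telemetry, cams
def snap(name,fn):
    d=cams.get_image(name); cv2.imwrite('pics/'+fn+'.png',d['pixels'][:,:,::-1]); np.savez('pics/'+fn+'.npz',**d); return d
def pts(d):
    K=np.array(d['K']);T=np.array(d['camera_from_world']);z=d['depth'].astype(float)
    v,u=np.mgrid[0:480,0:640]
    P=np.stack([(u-K[0,2])/K[0,0]*z,-(v-K[1,2])/K[1,1]*z,-z],-1)
    return (P-T[:3,3])@T[:3,:3]
E
python3 - <<'E'
from h import *
o=telemetry.get_obs()
for k in o: print(k,o[k])
for n in ["scene","top","wrist"]:
    d=snap(n,n+"0"); print(n,d['K'],d['camera_from_world'],[k for k in d])
E
```

```text
pics
time 0.0
joints [-7.86332769e+01  7.51521922e+00  8.53285513e+01 -3.95407977e-04
  8.72618094e+01 -4.89291357e+00]
qd [-0.08244826  0.0228394  -0.02580655 -0.06640175 -0.04759626 -0.02736461]
effort [ 3.75429427e-04 -5.69391310e+01 -5.00557745e+01  6.65975861e-06
  1.43874538e-02  2.07130952e-06]
ee_pos [ 167.90694811 -575.45928212  230.25025267]
orientation [[ 2.79990465e-01 -9.60002710e-01 -3.69935027e-04]
 [-9.60001024e-01 -2.79990669e-01  1.80521293e-03]
 [-1.83658766e-03 -1.50304403e-04 -9.99998302e-01]]
contact_force [-0.48730581 -0.74943164 -0.144836  ]
torque [ 0.02333835 -0.01775424 -0.01276307]
finger_gap 85.14624437461254
scene [[434.96796832   0.         323.6769281 ]
 [  0.         434.96796832 240.60532304]
 [  0.           0.           1.        ]] [[-7.90640789e-01  6.12061843e-01 -1.63537018e-02  4.15942140e+02]
 [-3.31036070e-01 -4.04847020e-01  8.52357912e-01  9.99816621e+01]
 [ 5.15075007e-01  6.79322598e-01  5.22703114e-01 -1.14310750e+03]
 [ 0.00000000e+00  0.00000000e+00  0.00000000e+00  1.00000000e+00]] ['pixels', 'depth', 'K', 'camera_from_world']
top [[
[... 187 characters left out ...]
+01]
 [ 9.95004392e-01  8.49385210e-03  9.94691670e-02 -5.70692848e+02]
 [-9.92191882e-02 -2.60167069e-02  9.94725431e-01 -9.71084229e+02]
 [ 0.00000000e+00  0.00000000e+00  0.00000000e+00  1.00000000e+00]] ['pixels', 'depth', 'K', 'camera_from_world']
wrist [[415.97815229   0.         318.63201706]
 [  0.         415.97815229 240.16895342]
 [  0.           0.           1.        ]] [[ 2.79656156e-01 -9.60096957e-01 -2.50344512e-03 -5.98178747e+02]
 [ 9.23791452e-01  2.69789588e-01 -2.71703755e-01  3.53617296e+01]
 [ 2.61537352e-01  7.36709667e-02  9.62377682e-01 -3.80204734e+02]
 [ 0.00000000e+00  0.00000000e+00  0.00000000e+00  1.00000000e+00]] ['pixels', 'depth', 'K', 'camera_from_world']
```

View images.

View pics/top0.png

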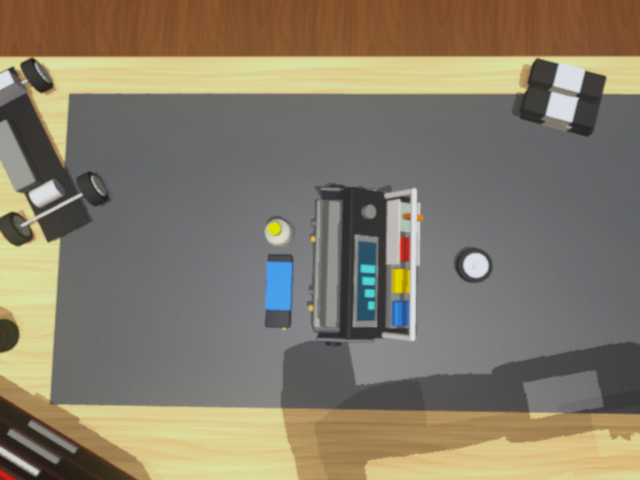

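View pics/scene0.png

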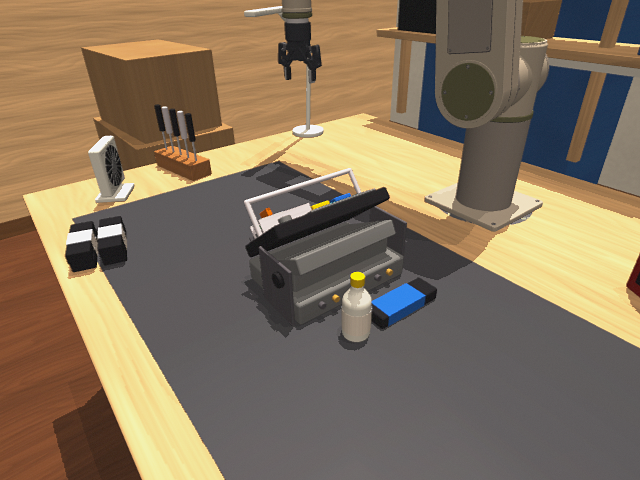

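View pics/wrist0.png

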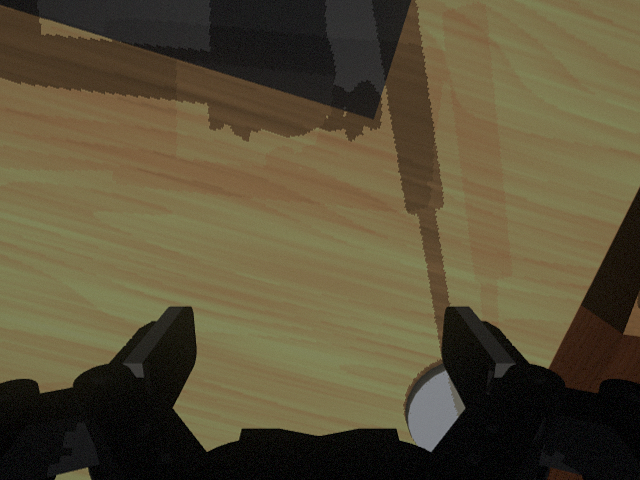

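Run:
```python
from h import *
d=dict(np.load('pics/top0.npz'));P=pts(d)
c=cv2.resize(d['pixels'][170:360,290:500],None,fx=3.8,fy=3,interpolation=cv2.INTER_NEAREST)
cv2.imwrite('pics/topz.png',c[:,:,::-1])
for v in (200,215,220,235,249,265,281,297,313,330):
    print(v,[(u,*P[v,u].round().astype(int)) for u in range(340,425,6)])
```

```text
200 [(340, np.int64(642), np.int64(45), np.int64(44)), (346, np.int64(621), np.int64(35), np.int64(162)), (352, np.int64(620), np.int64(25), np.int64(172)), (358, np.int64(621), np.int64(15), np.int64(163)), (364, np.int64(623), np.int64(5), np.int64(154)), (370, np.int64(624), np.int64(-6), np.int64(147)), (376, np.int64(626), np.int64(-17), np.int64(135)), (382, np.int64(628), np.int64(-28), np.int64(128)), (388, np.int64(629), np.int64(-39), np.int64(119)), (394, np.int64(627), np.int64(-48), np.int64(134)), (400, np.int64(632), np.int64(-62), np.int64(103)), (406, np.int64(634), np.int64(-73), np.int64(93)), (412, np.int64(619), np.int64(-73), np.int64(176)), (418, np.int64(650), np.int64(-109), np.int64(2)), (424, np.int64(650), np.int64(-121), np.int64(1))]
215 [(340, np.int64(603), np.int64(44), np.int64(114)), (346, np.int64(596), np.int64(35), np.int64(164)), (352, np.int64(595), np.int64(25), np.int64(169)), (358, np.int64(596), np.int64(15), np.int64(162)), (364, np.int64(596), np.int64(5), np.int64(164)), (370, np.int64(596), np.int64(-5), np.int64(164)), (376, np.int64(6
[... 5963 characters left out ...]
, np.int64(33), np.int64(170)), (352, np.int64(408), np.int64(24), np.int64(169)), (358, np.int64(408), np.int64(14), np.int64(161)), (364, np.int64(407), np.int64(4), np.int64(152)), (370, np.int64(407), np.int64(-7), np.int64(145)), (376, np.int64(406), np.int64(-17), np.int64(136)), (382, np.int64(406), np.int64(-28), np.int64(126)), (388, np.int64(405), np.int64(-39), np.int64(119)), (394, np.int64(405), np.int64(-50), np.int64(110)), (400, np.int64(471), np.int64(46), np.int64(1024)), (406, np.int64(404), np.int64(-73), np.int64(92)), (412, np.int64(410), np.int64(-71), np.int64(179)), (418, np.int64(398), np.int64(-107), np.int64(-1)), (424, np.int64(398), np.int64(-119), np.int64(0))]
```

View pics/topz.png

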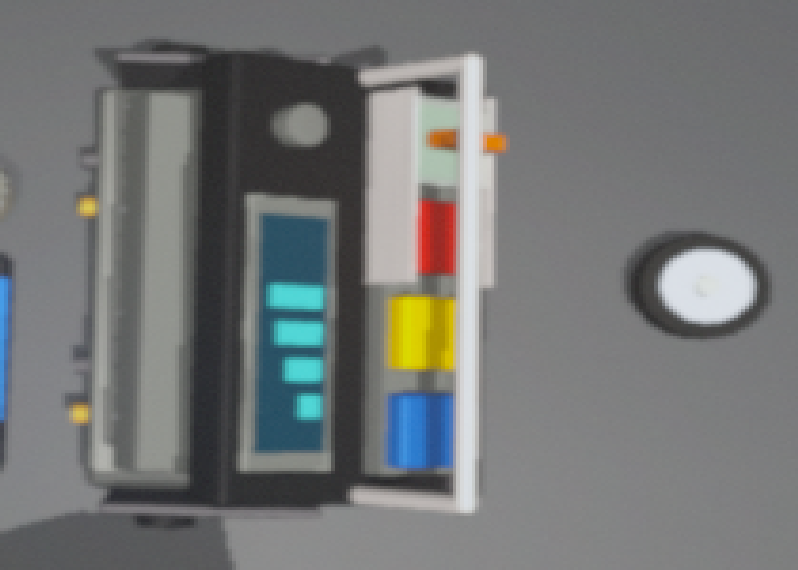

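```bash
cat >> h.py <<'E'
def fitplane(Q,it=6,tol=3):
    m=np.ones(len(Q),bool)
    for _ in range(it):
        c=Q[m].mean(0); n=np.linalg.svd(Q[m]-c)[2][2]; n*=np.sign(n[2]); r=(Q-c)@n; m=abs(r)<tol
    return c,n,r,m
E
python3 - <<'E'
from h import *
d=dict(np.load('pics/top0.npz'));P=pts(d);rgb=d['pixels'].astype(int)
dark=(rgb.max(2)<60)
m=np.zeros((480,640),bool); m[192:338,348:386]=1
m&=dark&(P[:,:,2]>115)&(P[:,:,2]<180)
# keep inside
m=cv2.erode(m.astype(np.uint8),np.ones((3,3)))>0
Q=P[m];c,n,r,k=fitplane(Q); print(m.sum(),k.sum(),c,n,np.degrees(np.arccos(n[2])),r[k].std(), 'yaw',np.degrees(np.arctan2(n[0],-n[1])))
# bar
b=np.zeros((480,640),bool); b[186:342,404:420]=1
b&=(P[:,:,2]>165)&(P[:,:,2]<200)
B=P[b]; cb=B.mean(0); db=np.linalg.svd(B-cb)[2][0]; print('bar',b.sum(),cb,db*np.sign(db[0]),B[:,0].min(),B[:,0].max(),'out',((B-c)@n).max())
yl=db*-np.sign(db[0]); 
yl=yl-n*(yl@n); yl/=np.linalg.norm(yl); xs=np.cross(yl,n); print('xs',xs,'yl',yl)
# top edge
m=(P[:,:,2]>140)&(P[:,:,1]>5)&(abs((P-c)@n)<3)&(P[:,:,0]>395)&(P[:,:,0]<640)
s=(P[m]-c)@xs; t=(P[m]-c)@yl; print('s max',np.percentile(s,[90,98,99.5]),'t',t.min(),t.max())
np.savez('head.npz',c=c,n=n,xs=xs,yl=yl)
H=(P-c)@np.stack([xs,yl,n],1)
for v in (205,212,220,228,235,242,249,257,265,273,281,289,297,305,313,320):
    print(v,[tuple(H[v,u].round().astype(int).tolist()) for u in range(376,421,3)])
E
```

```text
1574 1502 [541.90254892  -7.37636208 145.15989989] [-0.00935444 -0.62730052  0.7787211 ] 38.85637097583038 1.092781822312317 yaw -0.8543438629817517
bar 1009 [514.88078433 -72.77573783 176.96660686] [ 0.99986473 -0.01622898 -0.00267306] 393.2906827308665 640.3986123353602 out 72.21811614774539
xs [0.01431467 0.77859137 0.62736797] yl [-0.99985378  0.01701581  0.00169631]
s max [43.98221269 45.70274101 46.4715948 ] t -97.68843361476074 147.27246069692646
205 [(-10, -75, 1), (-18, -76, -1), (-22, -77, 2), (-32, -78, -1), (-38, -79, 1), (-39, -78, 7), (-33, -76, 20), (-35, -75, 26), (-37, -75, 31), (-45, -76, 30), (-53, -77, 29), (-60, -78, 29), (-29, -70, 65), (-34, -71, 67), (-82, -81, 29)]
212 [(-13, -64, -2), (-17, -64, 1), (-24, -65, 0), (-32, -66, 0), (-37, -66, 2), (-35, -65, 11), (-37, -65, 16), (-37, -64, 24), (-40, -64, 28), (-46, -64, 29), (-52, -65, 30), (-61, -66, 29), (-32, -59, 63), (-33, -59, 68), (-83, -68, 29)]
220 [(-11, -49, 0), (-19, -50, -1), (-25, -51, -1), (-32, -52, 0), (-37, -52, 2), (-37, -51, 10), (-38, -51, 16), (-34, -49, 27), (-39, -50, 29), (-47, -51, 28)
[... 2399 characters left out ...]
 3), (-23, 94, -2), (-27, 94, 1), (-34, 94, 2), (-38, 94, 5), (-39, 93, 10), (-40, 93, 17), (-42, 93, 22), (-51, 93, 20), (-56, 93, 22), (-62, 93, 23), (-69, 93, 24), (-31, 91, 66), (-35, 91, 69), (-168, 95, -47)]
313 [(-13, 107, 2), (-22, 107, -1), (-30, 107, -1), (-36, 107, 0), (-37, 107, 6), (-39, 107, 11), (-40, 106, 17), (-44, 106, 20), (-49, 106, 22), (-56, 106, 23), (-64, 106, 22), (-71, 106, 22), (-29, 104, 68), (-35, 104, 69), (-168, 110, -46)]
320 [(-11, 118, 5), (-20, 119, 2), (-28, 119, 1), (-36, 119, -1), (-37, 119, 6), (-38, 118, 12), (-41, 118, 17), (-43, 118, 21), (-50, 118, 21), (-57, 118, 22), (-63, 118, 22), (-71, 118, 22), (-30, 115, 68), (-36, 115, 68), (-172, 123, -50)]
```

Run:
```python
from h import *
d=dict(np.load('pics/wrist0.npz'));P=pts(d);o=telemetry.get_obs()
R=np.array(o['orientation']);t=np.array(o['ee_pos'])
T=(P-t)@R
print('cam',-d['camera_from_world'][:3,:3].T@d['camera_from_world'][:3,3], (-d['camera_from_world'][:3,:3].T@d['camera_from_world'][:3,3]-t)@R)
for v in (308,312,320,330,345,360,375,390,410):
    print(v,[(u,*T[v,u].round().astype(int).tolist()) for u in list(range(60,220,10)) if d['depth'][v,u]<300])
c=cv2.resize(d['pixels'][290:440,60:260],None,fx=4,fy=4); cv2.imwrite('pics/wz.png',np.clip(c[:,:,::-1].astype(int)*3,0,255).astype(np.uint8))
```

```text
cam [ 234.055245   -555.83977086  374.01095713] [  -0.640655    -69.02237087 -143.50947721]
308 [(170, -49, -11, -20), (180, -46, -11, -19), (190, -43, -10, -17)]
312 [(170, -48, -11, -23), (180, -45, -11, -21), (190, -43, -9, -18)]
320 [(160, -49, -11, -28), (170, -46, -11, -28), (180, -43, -11, -27), (190, -43, -6, -18)]
330 [(140, -56, -7, -27), (150, -50, -11, -34), (160, -46, -12, -35), (170, -44, -11, -34), (180, -43, -8, -28), (190, -44, -3, -19)]
345 [(130, -56, -7, -35), (140, -49, -11, -43), (150, -46, -11, -43), (160, -44, -11, -42), (170, -44, -7, -36), (180, -44, -3, -28), (190, -44, 2, -19)]
360 [(120, -55, -7, -43), (130, -49, -11, -49), (140, -46, -11, -50), (150, -44, -11, -50), (160, -44, -7, -44), (170, -43, -4, -39), (180, -44, 2, -30), (190, -43, 7, -22)]
375 [(80, -57, -12, -58), (90, -53, -14, -61), (100, -51, -14, -60), (110, -49, -13, -60), (120, -47, -12, -58), (130, -45, -12, -58), (140, -46, -7, -51), (150, -43, -8, -52), (160, -43, -4, -46), (170, -44, 1, -39), (180, -43, 6, -32)]
390 [(60, -63, -8, -58), (70, -60, -7, -57), (80, -55, -11, -63), (90, -51, -12, -64), (100, -49, -12, -64), (110, -47, -12, -64), (120, -44, -13, -65), (130, -43, -12, -64), (140, -40, -12, -64), (150, -44, -3, -52), (160, -44, 0, -46), (170, -43, 4, -41), (180, -43, 10, -33)]
410 [(60, -59, -7, -64), (70, -1, -69, -144), (80, -53, -9, -66), (90, -48, -12, -70), (100, -46, -12, -70), (110, -44, -12, -70), (120, -38, -17, -77), (130, -36, -17, -77), (140, -34, -17, -77), (150, -32, -17, -77), (160, -30, -17, -77), (170, -28, -18, -78)]
```

View pics/wz.png

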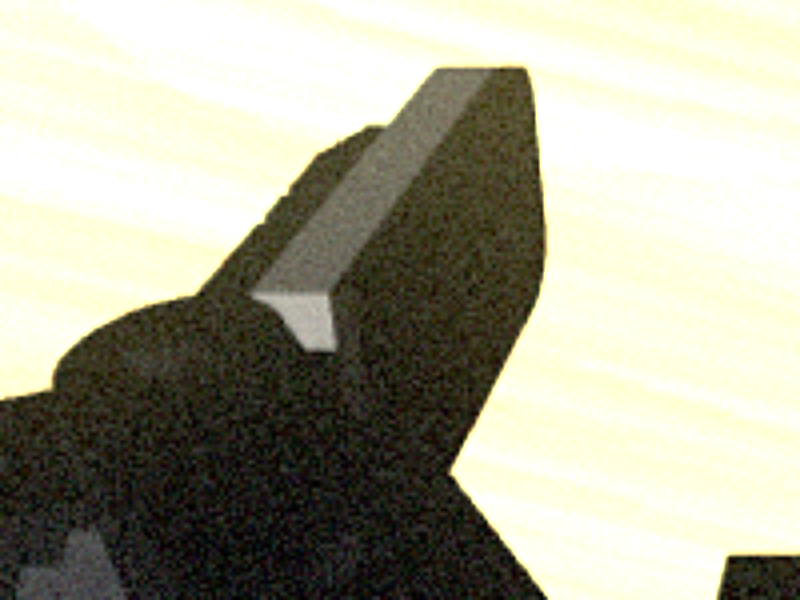

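Request:
{"api": "step_arm", "payload": {"linear": [[0.342, 0.366, 0.07], [0.342, 0.366, 0.07], [0.342, 0.366, 0.07], [0.342, 0.366, 0.07], [0.342, 0.366, 0.07], [0.342, 0.366, 0.07], [0.342, 0.366, 0.07], [0.342, 0.366, 0.07]], "twist": [-17.2, -17.2, -17.2, -17.2, -17.2, -17.2, -17.2, -17.2], "grip": [1, 1, 1, 1, 1, 1, 1, 1]}}

```text
time: 0.82
ee_pos: [393.6, -333.4, 276.9]
orientation: [[-0.017, -1.0, 0.0], [-1.0, 0.017, 0.002], [-0.002, -0.0, -1.0]]
contact_force: [0.3, -0.6, 1.2]
finger_gap: 85.8
```

Request:
{"api": "step_arm", "payload": {"linear": [[0.116, 0.123, 0.025], [0.116, 0.123, 0.025], [0.116, 0.123, 0.025], [0.116, 0.123, 0.025], [0.116, 0.123, 0.025], [0.116, 0.123, 0.025], [0.116, 0.123, 0.025]], "twist": [0, 0, 0, 0, 0, 0, 0], "grip": [1, 1, 1, 1, 1, 1, 1]}}

```text
time: 1.4
ee_pos: [509.4, -210.3, 301.4]
orientation: [[-0.015, -1.0, -0.001], [-1.0, 0.015, 0.001], [-0.001, 0.001, -1.0]]
contact_force: [-0.4, 0.2, -0.7]
finger_gap: 85.3
```

Run:
```python
from h import *
d=snap('wrist','w1'); o=telemetry.get_obs(); print(o['ee_pos'],o['time'],o['contact_force'],o['joints'])
```

```text
[ 508.85651971 -210.99921889  301.27963289] 1.45 [ 0.61262669 -0.90028327  0.54099455] [-2.78817028e+01 -1.13848197e+00  8.69532669e+01  4.09711831e-02
  9.42837025e+01  6.30824420e+01]
```

View pics/w1.png

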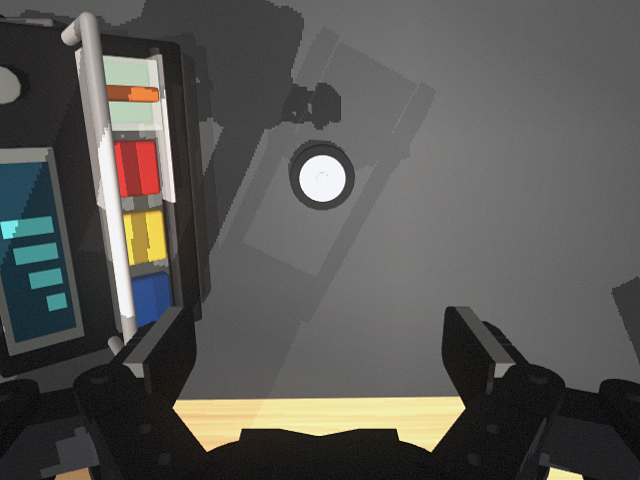

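Run:
```python
from h import *
d=dict(np.load('pics/w1.npz'));P=pts(d);g=np.load('head.npz')
H=(P-g['c'])@np.stack([g['xs'],g['yl'],g['n']],1)
# refit plane check using this view: face dark pts
for v in (95,125,165,205,240,290):
    print(v,[(u,*H[v,u].round(0).astype(int).tolist()) for u in range(60,206,3)])
c=cv2.resize(d['pixels'][0:350,0:220],None,fx=3.6,fy=1.7); cv2.imwrite('pics/w1z.png',c[:,:,::-1])
```

```text
95 [(60, -22, -58, 2), (63, -24, -58, 1), (66, -26, -58, 3), (69, -28, -58, 2), (72, -30, -59, 1), (75, -31, -59, 2), (78, -34, -59, 1), (81, -35, -59, 5), (84, -35, -58, 15), (87, -35, -58, 24), (90, -29, -55, 66), (93, -30, -55, 67), (96, -31, -55, 70), (99, -33, -55, 71), (102, -34, -56, 70), (105, -36, -56, 69), (108, -43, -57, 46), (111, -45, -57, 47), (114, -47, -57, 47), (117, -49, -57, 45), (120, -51, -57, 46), (123, -53, -57, 47), (126, -55, -57, 45), (129, -56, -57, 48), (132, -59, -58, 46), (135, -61, -58, 46), (138, -62, -58, 46), (141, -65, -58, 46), (144, -66, -58, 47), (147, -69, -58, 46), (150, -70, -58, 47), (153, -72, -58, 47), (156, -75, -58, 45), (159, -82, -59, 30), (162, -85, -59, 30), (165, -97, -61, 1), (168, -99, -61, 2), (171, -102, -61, 2), (174, -104, -61, 4), (177, -107, -62, 0), (180, -110, -62, 1), (183, -113, -62, 0), (186, -127, -64, -29), (189, -133, -64, -36), (192, -139, -65, -44), (195, -145, -66, -52), (198, -152, -66, -61), (201, -154, -66, -58), (204, -157, -66, -56)]
125 [(60, -19, -38, 1), (63, -21, -38, 2), (66, -23, -38, 1), (69, -25, -38, 
[... 4094 characters left out ...]
30, 93, 1), (105, -32, 94, 1), (108, -34, 94, 2), (111, -36, 94, 5), (114, -37, 92, 11), (117, -28, 72, 66), (120, -30, 71, 69), (123, -32, 71, 69), (126, -33, 72, 70), (129, -35, 73, 69), (132, -38, 74, 66), (135, -50, 92, 22), (138, -53, 93, 21), (141, -55, 92, 24), (144, -57, 93, 22), (147, -59, 94, 23), (150, -62, 94, 24), (153, -64, 95, 22), (156, -67, 96, 22), (159, -69, 96, 23), (162, -71, 97, 23), (165, -74, 98, 22), (168, -76, 98, 23), (171, -86, 108, 0), (174, -88, 108, 3), (177, -88, 105, 10), (180, -91, 106, 10), (183, -97, 111, 1), (186, -99, 111, 2), (189, -103, 112, 1), (192, -106, 113, 0), (195, -108, 113, 1), (198, -111, 115, 0), (201, -126, 128, -28), (204, -132, 132, -36)]
```

View pics/w1z.png

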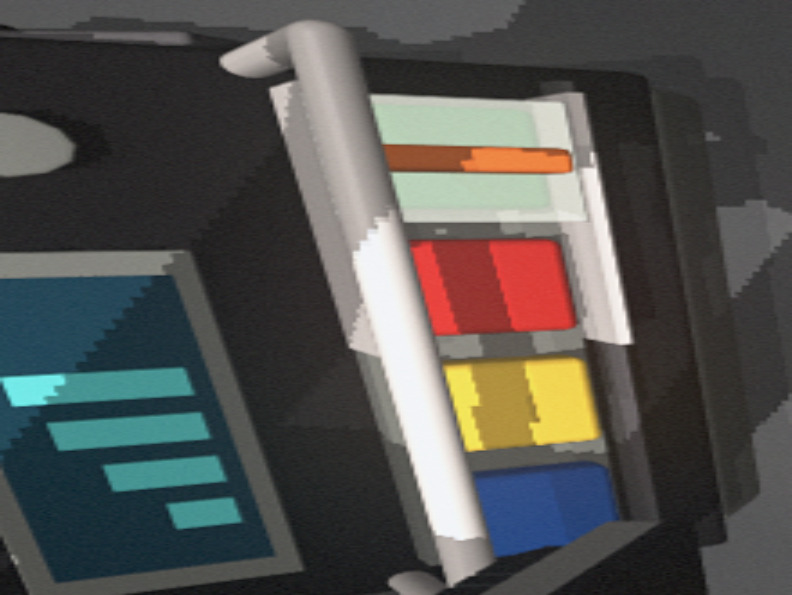

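Run:
```python
from h import *
d=dict(np.load('pics/top0.npz'));P=pts(d);g=np.load('head.npz')
Tm=d['camera_from_world'];print('topcam',-Tm[:3,:3].T@Tm[:3,3])
H=(P-g['c'])@np.stack([g['xs'],g['yl'],g['n']],1)
for v in (240,244,248,252,256):
    print(v,[(u,*H[v,u].round(0).astype(int).tolist(),*P[v,u,1:].round().astype(int).tolist(),*d['pixels'][v,u].tolist()) for u in range(394,413,1)])
for n in ('top0','w1'):
    d=dict(np.load('pics/%s.npz'%n));P=pts(d);H=(P-g['c'])@np.stack([g['xs'],g['yl'],g['n']],1)
    m=(H[:,:,2]>60)&(H[:,:,2]<76)&(abs(H[:,:,0]+33)<12)&(abs(H[:,:,1]-25)<115)
    Q=H[m]; hi=Q[:,2].max()
    print(n,m.sum(), 's range',np.percentile(Q[:,0],[1,50,99]),'out',np.percentile(Q[:,2],[50,98]), 'world y at mid', np.percentile(P[m][:,1],[1,50,99]),np.percentile(P[m][:,2],[50,98]), P[m][:,0].mean())
    # circle fit in (s,out)
    from scipy.optimize import least_squares
    r=least_squares(lambda p:np.hypot(Q[:,0]-p[0],Q[:,2]-p[1])-5,[-33,64],loss='soft_l1'); print('bar axis s,out',r.x)
    f=(abs(H[:,:,2])<4)&(H[:,:,0]<-10)&(H[:,:,0]>-33)&(abs(H[:,:,1]-25)<95)
    print('face off',np.median(H[f][:,2]),H[f][:,2].mean())
    for nm,t in (('b',107),('y',52),('r',-2)):
        f=(abs(H[:,:,1]-t)<15)&(H[:,:,0]<-50)&(H[:,:,0]>-72)&(H[:,:,2]<40)&(H[:,:,2]>15); print(nm,f.sum(),np.median(H[f][:,2]))
```

```text
topcam [ 470.75723262   46.10458684 1024.39511145]
240 [(394, -35, -16, 19, -47, 138, 189, 183, 181), (395, -35, -16, 21, -49, 140, 189, 183, 180), (396, -34, -16, 25, -50, 143, 189, 184, 181), (397, -38, -16, 23, -52, 139, 193, 187, 184), (398, -35, -16, 29, -53, 145, 203, 192, 189), (399, -37, -16, 29, -55, 145, 214, 181, 178), (400, -46, -17, 23, -58, 134, 216, 116, 110), (401, -52, -18, 19, -60, 127, 212, 48, 38), (402, -50, -17, 24, -61, 132, 199, 42, 31), (403, -53, -17, 23, -63, 130, 169, 40, 34), (404, -56, -18, 23, -65, 128, 155, 45, 38), (405, -60, -18, 21, -68, 124, 154, 42, 35), (406, -63, -18, 21, -69, 122, 159, 44, 36), (407, -65, -19, 20, -71, 120, 178, 42, 36), (408, -67, -19, 21, -73, 120, 196, 48, 37), (409, -71, -19, 20, -75, 117, 191, 80, 76), (410, -72, -19, 21, -77, 117, 183, 143, 140), (411, -30, -13, 64, -71, 176, 200, 195, 193), (412, -31, -13, 64, -72, 176, 215, 216, 216)]
244 [(394, -38, -10, 17, -48, 135, 190, 185, 182), (395, -39, -10, 18, -49, 135, 189, 184, 181), (396, -36, -9, 24, -50, 141, 190, 184, 182), (397, -35, -9, 26, -52, 143, 196, 187, 185), (
[... 3168 characters left out ...]
range [-37.8179688  -30.97771171 -27.59625164] out [67.17403676 70.27879714] world y at mid [-79.08875835 -73.12295333 -67.93956559] [177.61520283 181.03563695] 514.2535925305247
bar axis s,out [-34.00229301  64.03761363]
face off 0.1193416241915486 0.21309773800849607
b 164 21.674221076608585
y 152 21.525534606178176
r 142 21.509356757968803
w1 5233 s range [-37.58029315 -31.90911516 -28.00204178] out [69.37556445 71.37442006] world y at mid [-80.53368518 -76.17122897 -69.22626947] [179.19813207 181.27309906] 541.5025953805115
bar axis s,out [-33.06345613  65.30806525]
face off 1.2694729957571074 1.2925348331470956
b 892 22.705284318279727
y 1037 22.748913576593555
r 1189 22.835068495280026
```

Run:
```python
from h import *
o=telemetry.get_obs();R=np.array(o['orientation']);t=np.array(o['ee_pos'])
d=dict(np.load('pics/w1.npz'));P=pts(d);T=(P-t)@R
m=(T[:,:,2]>-85)&(T[:,:,2]<0)&(d['depth']>0)&(d['depth']<220)&(abs(T[:,:,0])<80)&(abs(T[:,:,1])<30)
for sgn in(-1,1):
  Q=T[m&(T[:,:,0]*sgn>0)]
  for z in range(-80,-10,3):
    q=Q[abs(Q[:,2]-z)<1.5]
    if len(q)<3: continue
    x=abs(q[:,0]); print(sgn,z,len(q),'x',np.percentile(x,[2,98]).round(1),'y',np.percentile(q[:,1],[2,98]).round(1),'side x:',[ (yy,x[abs(q[:,1]-yy)<1.2].min().round(1),x[abs(q[:,1]-yy)<1.2].max().round(1)) for yy in(-16,-13,-11,-7,-3,3) if (abs(q[:,1]-yy)<1.2).any()])
# thickness at image rows of tip
im=d['pixels'].astype(int)
c=cv2.resize(d['pixels'][295:385,420:560],None,fx=5.5,fy=5.5,interpolation=cv2.INTER_CUBIC); cv2.imwrite('pics/wz2.png',np.clip(c[:,:,::-1].astype(int)*2,0,255).astype(np.uint8))
```

```text
-1 -80 2445 x [ 0.8 43.1] y [-18.   -6.9] side x: [(-16, np.float64(25.2), np.float64(43.4)), (-13, np.float64(0.1), np.float64(61.0)), (-11, np.float64(0.0), np.float64(61.5)), (-7, np.float64(40.0), np.float64(62.3)), (-3, np.float64(42.1), np.float64(43.4))]
-1 -77 1735 x [ 1.1 62.7] y [-17.8  -7.1] side x: [(-16, np.float64(27.7), np.float64(44.3)), (-13, np.float64(4.7), np.float64(63.5)), (-11, np.float64(0.2), np.float64(63.5)), (-7, np.float64(43.4), np.float64(63.3)), (-3, np.float64(43.5), np.float64(44.7))]
-1 -74 1049 x [ 5.7 64.8] y [-17.8  -8. ] side x: [(-16, np.float64(30.1), np.float64(40.3)), (-13, np.float64(45.8), np.float64(65.5)), (-11, np.float64(4.3), np.float64(65.5)), (-7, np.float64(46.1), np.float64(64.1)), (3, np.float64(67.0), np.float64(67.9))]
-1 -71 2099 x [44.4 69.5] y [-13.    5.7] side x: [(-16, np.float64(33.1), np.float64(36.3)), (-13, np.float64(43.0), np.float64(67.8)), (-11, np.float64(43.8), np.float64(68.1)), (-7, np.float64(48.5), np.float64(64.6)), (-3, np.float64(60.1), np.float64(67.8)), (3, np.float64(59.0), np.float64(70.6))]
-1 -68 38
[... 9401 characters left out ...]
t64(41.7)), (3, np.float64(40.8), np.float64(41.5))]
1 -20 266 x [40.8 47.4] y [-11.7   9.8] side x: [(-13, np.float64(43.9), np.float64(43.9)), (-11, np.float64(40.8), np.float64(47.8)), (-7, np.float64(40.9), np.float64(52.4)), (-3, np.float64(40.7), np.float64(41.5)), (3, np.float64(40.9), np.float64(41.5))]
1 -17 161 x [40.9 41.8] y [-10.6   9.6] side x: [(-11, np.float64(41.0), np.float64(46.6)), (-7, np.float64(40.9), np.float64(41.5)), (-3, np.float64(40.8), np.float64(41.6)), (3, np.float64(40.8), np.float64(41.7))]
1 -14 49 x [41.  41.6] y [-8.5  8.1] side x: [(-7, np.float64(41.1), np.float64(41.5)), (-3, np.float64(41.1), np.float64(41.5)), (3, np.float64(41.0), np.float64(41.6))]
```

View pics/wz2.png

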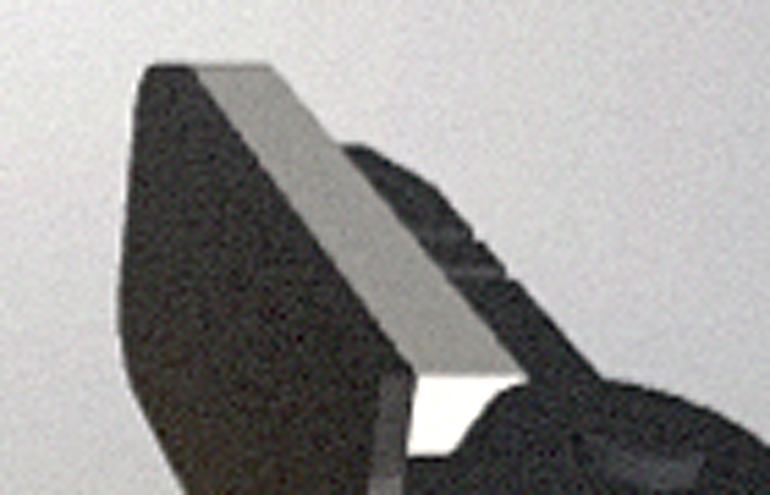

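Request:
{"api": "step_arm", "payload": {"linear": [[0, 0, 0], [0, 0, 0], [0, 0, 0], [0, 0, 0], [0, 0, 0]], "twist": [0, 0, 0, 0, 0], "grip": [0.3, 0.3, 0.3, 0.3, 0.3]}}

```text
time: 1.87
ee_pos: [508.5, -211.5, 301.3]
orientation: [[-0.018, -1.0, -0.001], [-1.0, 0.018, 0.001], [-0.001, 0.001, -1.0]]
contact_force: [-0.5, -0.4, -0.2]
finger_gap: 26.5
```

```bash
cat > prof.py <<'E'
from h import *
import sys
def prof(fn):
  d=snap('wrist',fn);o=telemetry.get_obs();R=np.array(o['orientation']);t=np.array(o['ee_pos']);print(o['finger_gap'],t.round(2),o['time'],o['contact_force'].round(1))
  P=pts(d);T=(P-t)@R
  m=(T[:,:,2]>-85)&(T[:,:,2]<5)&(d['depth']>0)&(d['depth']<220)&(abs(T[:,:,0])<80)&(abs(T[:,:,1])<30)
  for sgn in(-1,):
    Q=T[m&(T[:,:,0]*sgn>-3)]
    for z in range(-80,5,3):
      q=Q[abs(Q[:,2]-z)<1.5]
      if len(q)<3: continue
      x=q[:,0]*sgn; print(sgn,z,len(q),'x',np.percentile(x,[1,99]).round(1),'y',np.percentile(q[:,1],[2,98]).round(1),[ (yy,np.percentile(x[abs(q[:,1]-yy)<1.2],3).round(1),np.percentile(x[abs(q[:,1]-yy)<1.2],97).round(1)) for yy in(-16,-13,-11,-7,-3) if (abs(q[:,1]-yy)<1.2).sum()>2])
if __name__=='__main__': prof(sys.argv[1])
E
python3 prof.py w2
```

```text
25.152756619870672 [ 508.62 -211.4   301.33] 1.9167 [-0.1  0.4 -1. ]
-1 -80 3127 x [-2.5 58.5] y [-17.3  -4.3] [(-16, np.float64(11.1), np.float64(22.7)), (-13, np.float64(45.3), np.float64(58.4)), (-11, np.float64(-2.1), np.float64(58.0)), (-7, np.float64(44.8), np.float64(47.5)), (-3, np.float64(44.5), np.float64(46.5))]
-1 -77 2797 x [-2.2 57.6] y [-17.3  -1.1] [(-16, np.float64(11.6), np.float64(23.0)), (-13, np.float64(43.7), np.float64(57.1)), (-11, np.float64(-1.3), np.float64(57.5)), (-7, np.float64(43.4), np.float64(45.9)), (-3, np.float64(43.6), np.float64(45.9))]
-1 -74 2523 x [ 1.7 56.5] y [-17.3   1.8] [(-16, np.float64(12.2), np.float64(23.5)), (-13, np.float64(42.3), np.float64(55.6)), (-11, np.float64(7.8), np.float64(56.6)), (-7, np.float64(41.8), np.float64(44.6)), (-3, np.float64(42.2), np.float64(44.5))]
-1 -71 1598 x [12.3 55.1] y [-17.3   1.3] [(-16, np.float64(12.4), np.float64(23.8)), (-13, np.float64(41.2), np.float64(54.3)), (-11, np.float64(41.1), np.float64(54.9)), (-7, np.float64(41.1), np.float64(43.2)), (-3, np.float64(42.4), np.float64(43.3))]
-1 -68 1
[... 3356 characters left out ...]
 x [13.8 27.2] y [-11.1   9.7] [(-11, np.float64(14.0), np.float64(20.2)), (-7, np.float64(13.8), np.float64(27.2)), (-3, np.float64(13.8), np.float64(13.9))]
-1 -11 165 x [13.8 27.2] y [-11.1   9. ] [(-11, np.float64(13.9), np.float64(20.2)), (-7, np.float64(13.9), np.float64(27.2)), (-3, np.float64(13.8), np.float64(13.9))]
-1 -8 131 x [13.8 25.5] y [-11.1   8.9] [(-11, np.float64(13.9), np.float64(20.1)), (-7, np.float64(13.8), np.float64(25.8))]
-1 -5 63 x [13.8 19.9] y [-10.8  10.6] [(-11, np.float64(13.9), np.float64(20.1)), (-7, np.float64(13.8), np.float64(13.9)), (-3, np.float64(13.8), np.float64(13.9))]
-1 -2 20 x [13.7 14. ] y [-3.   7.3] [(-3, np.float64(13.7), np.float64(13.9))]
```

View pics/w2.png

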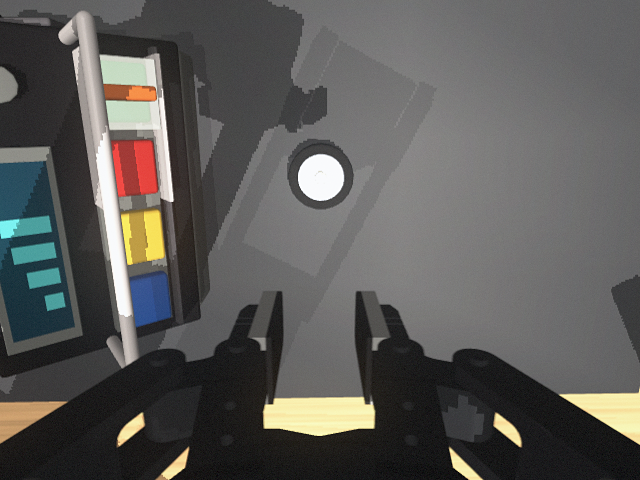

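Request:
{"api": "step_arm", "payload": {"linear": [[-0.008, 0.15, -0.061], [-0.008, 0.15, -0.061], [-0.008, 0.15, -0.061], [-0.008, 0.15, -0.061], [-0.008, 0.15, -0.061], [-0.008, 0.15, -0.061]], "twist": [0, 0, 0, 0, 0, 0], "grip": [0.15, 0.15, 0.15, 0.15, 0.15, 0.15]}}

```text
time: 2.42
ee_pos: [500.0, -59.8, 239.5]
orientation: [[-0.014, -1.0, -0.003], [-1.0, 0.014, 0.002], [-0.002, 0.003, -1.0]]
contact_force: [0.3, 0.2, 0.7]
finger_gap: 12.8
```

```bash
python3 prof.py w3 | awk 'NR==1 || ($2>-72 && $2<-30)'
```

```text
12.533907047719744 [500.61 -61.1  240.44] 2.4667 [ 0.1 -0.1 -0.1]
-1 -71 2254 x [ 9.8 54.1] y [-16.9   4.2] [(-16, np.float64(10.2), np.float64(21.5)), (-13, np.float64(9.8), np.float64(52.9)), (-11, np.float64(38.9), np.float64(54.0)), (-7, np.float64(10.0), np.float64(41.3)), (-3, np.float64(39.3), np.float64(41.2))]
-1 -68 1587 x [ 9.9 52.1] y [-16.8   8.3] [(-16, np.float64(10.0), np.float64(21.4)), (-13, np.float64(9.8), np.float64(49.6)), (-11, np.float64(37.1), np.float64(52.0)), (-7, np.float64(9.9), np.float64(39.5)), (-3, np.float64(39.8), np.float64(40.0))]
-1 -65 1438 x [ 9.9 50.3] y [-16.3  10.2] [(-16, np.float64(10.0), np.float64(21.5)), (-13, np.float64(10.0), np.float64(49.4)), (-11, np.float64(35.0), np.float64(50.0)), (-7, np.float64(9.9), np.float64(37.7)), (-3, np.float64(9.9), np.float64(10.0))]
-1 -62 1297 x [10.  48.6] y [-12.   10.6] [(-13, np.float64(10.1), np.float64(46.5)), (-11, np.float64(32.8), np.float64(48.2)), (-7, np.float64(10.0), np.float64(36.0))]
-1 -59 1412 x [10.1 46.4] y [-11.9  10.7] [(-13, np.float64(11.0), np.float64(45.0)), (-11, np.float
[... 1099 characters left out ...]
float64(10.0), np.float64(10.4))]
-1 -41 186 x [10.  27.8] y [-12.1   5.4] [(-13, np.float64(15.4), np.float64(19.2)), (-11, np.float64(11.6), np.float64(21.6)), (-7, np.float64(10.1), np.float64(27.3)), (-3, np.float64(10.0), np.float64(10.1))]
-1 -38 529 x [ 8.4 17.1] y [-11.2  11.3] [(-11, np.float64(8.7), np.float64(17.5)), (-7, np.float64(8.5), np.float64(11.0)), (-3, np.float64(8.5), np.float64(10.1))]
-1 -35 173 x [ 8.4 14.9] y [-10.7  10.8] [(-11, np.float64(8.6), np.float64(14.8)), (-7, np.float64(8.5), np.float64(8.8))]
-1 -32 163 x [ 8.4 21.8] y [-10.8   1.7] [(-11, np.float64(8.7), np.float64(14.9)), (-7, np.float64(8.5), np.float64(22.0)), (-3, np.float64(8.4), np.float64(8.5))]
```

View pics/w3.png

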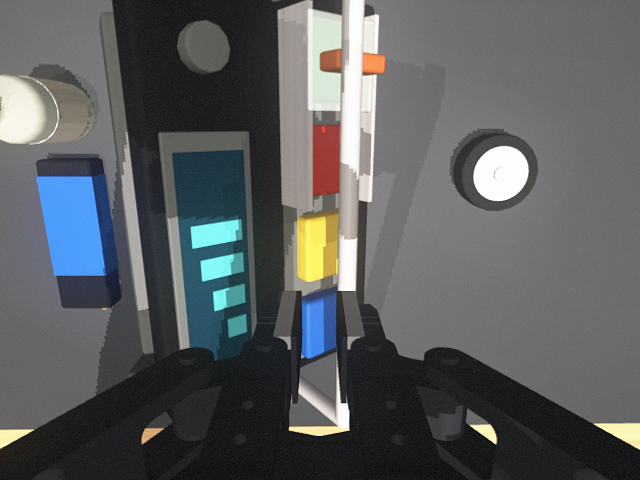

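Run:
```python
from h import *
d=dict(np.load('pics/w3.npz'));P=pts(d);g=np.load('head.npz')
H=(P-g['c'])@np.stack([g['xs'],g['yl'],g['n']],1)
Tm=d['camera_from_world'];print('cam',-Tm[:3,:3].T@Tm[:3,3])
f=(abs(H[:,:,2])<5)&(H[:,:,0]<-15)&(H[:,:,0]>-32)&(abs(H[:,:,1]-25)<95);print('face off',np.median(H[f][:,2]),f.sum())
Q=P[f];
for t0 in(-60,-30,0,30,60): 
    q=H[f&(abs(H[:,:,1]-t0)<15)]; print(t0,len(q),np.median(q[:,2]) if len(q) else 0)
def row(v0,us):
    for u in us:
        h=np.median(H[v0-3:v0+4,u],0);p=np.median(P[v0-3:v0+4,u],0); print(u,'s %.1f t %.1f o %.1f | y %.1f z %.1f'%(*h,*p[1:]),d['pixels'][v0,u])
print('red');row(150,range(280,364,2))
c=cv2.resize(d['pixels'][0:250,260:400],None,fx=4,fy=2.4); cv2.imwrite('pics/w3z.png',c[:,:,::-1])
```

```text
cam [569.19251267 -60.36272577 382.93865284]
face off 1.2229543173770205 6427
-60 1248 1.3351369251308474
-30 1359 1.3025762871742517
0 1230 1.2038012865940164
30 1114 1.165239442615043
60 1025 1.1345877143630678
red
280 s -34.9 t -11.4 o 1.9 | y -36.0 z 124.7 [106 102  98]
282 s -35.2 t -11.4 o 3.8 | y -37.3 z 126.0 [154 148 144]
284 s -35.1 t -11.6 o 6.1 | y -38.7 z 127.8 [153 145 142]
286 s -35.1 t -11.8 o 8.2 | y -40.0 z 129.6 [152 144 143]
288 s -35.2 t -11.8 o 10.2 | y -41.4 z 131.0 [150 141 139]
290 s -35.0 t -11.9 o 12.5 | y -42.7 z 133.0 [154 149 143]
292 s -35.1 t -12.0 o 14.3 | y -43.9 z 134.3 [157 151 147]
294 s -34.8 t -12.1 o 16.8 | y -45.2 z 136.4 [152 143 142]
296 s -34.8 t -12.2 o 18.7 | y -46.5 z 137.9 [153 147 144]
298 s -35.1 t -12.4 o 20.3 | y -47.7 z 138.9 [156 148 145]
300 s -35.2 t -12.4 o 22.2 | y -48.9 z 140.4 [158 151 146]
302 s -35.4 t -12.5 o 23.8 | y -50.1 z 141.5 [154 147 142]
304 s -35.0 t -12.6 o 26.2 | y -51.3 z 143.6 [153 145 142]
306 s -35.3 t -12.7 o 27.7 | y -52.5 z 144.5 [152 143 140]
308 s -35.9 t -12.9 o 28.8 | y -53.6 z 145.1 [161 153 149]
31
[... 890 characters left out ...]
28.6 t -14.8 o 63.9 | y -70.0 z 176.9 [159 152 147]
342 s -28.3 t -14.9 o 65.7 | y -70.9 z 178.6 [227 222 218]
344 s -28.3 t -15.0 o 67.1 | y -71.8 z 179.6 [247 243 239]
346 s -29.0 t -15.0 o 67.8 | y -72.8 z 179.7 [252 250 248]
348 s -29.4 t -15.0 o 68.9 | y -73.7 z 180.4 [252 253 253]
350 s -30.5 t -15.0 o 69.1 | y -74.7 z 179.8 [252 253 254]
352 s -30.9 t -15.1 o 70.0 | y -75.6 z 180.2 [252 253 253]
354 s -32.2 t -14.9 o 70.0 | y -76.6 z 179.4 [253 251 249]
356 s -33.1 t -15.0 o 70.4 | y -77.6 z 179.2 [251 249 246]
358 s -35.1 t -15.0 o 69.8 | y -78.7 z 177.5 [238 232 228]
360 s -83.9 t -10.5 o 21.1 | y -86.1 z 109.0 [161 155 151]
362 s -84.0 t -10.6 o 22.8 | y -87.3 z 110.1 [161 153 151]
```

View pics/w3z.png

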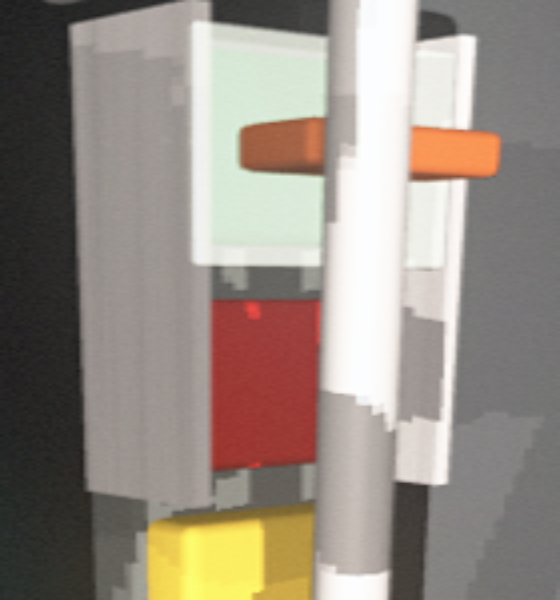

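Request:
{"api": "step_arm", "payload": {"linear": [[-0.0666, -0.0122, -0.0004], [-0.0666, -0.0122, -0.0004], [-0.0666, -0.0122, -0.0004], [-0.0666, -0.0122, -0.0004], [-0.0666, -0.0122, -0.0004]], "twist": [0, 0, 0, 0, 0], "grip": [0.16, 0.16, 0.16, 0.16, 0.16]}}

```text
time: 2.88
ee_pos: [434.9, -74.5, 241.2]
orientation: [[-0.018, -1.0, 0.001], [-1.0, 0.018, 0.0], [-0.0, -0.001, -1.0]]
contact_force: [0.8, -0.4, -0.3]
finger_gap: 14.0
```

```bash
cat > rd.py <<'E'
from h import *
import sys
n=int(sys.argv[1]) if len(sys.argv)>1 else 4
A=[];F=[]
for i in range(n):
    d=cams.get_image('wrist'); o=telemetry.get_obs(); A.append(o['ee_pos']);F.append(o['contact_force'])
A=np.array(A);print('avg',A.mean(0).round(2),'sd',A.std(0).round(2),'F',np.mean(F,0).round(2),np.std(F,0).round(2));print('last',A[-1].round(2),o['time'],o['finger_gap'])
R=o['orientation'];print('heading',np.degrees(np.arctan2(R[1][0],R[0][0])))
cv2.imwrite('pics/'+(sys.argv[2] if len(sys.argv)>2 else 'tmp')+'.png',d['pixels'][:,:,::-1])
if len(sys.argv)>2: np.savez('pics/'+sys.argv[2]+'.npz',**d)
E
python3 rd.py 6 w4
```

```text
avg [434.73 -73.71 240.54] sd [0.21 0.31 0.34] F [ 0.   -0.13 -0.15] [0.46 0.48 0.47]
last [434.42 -73.35 240.12] 3.1833 13.515116711669691
heading -90.89218547790573
```

View pics/w4.png

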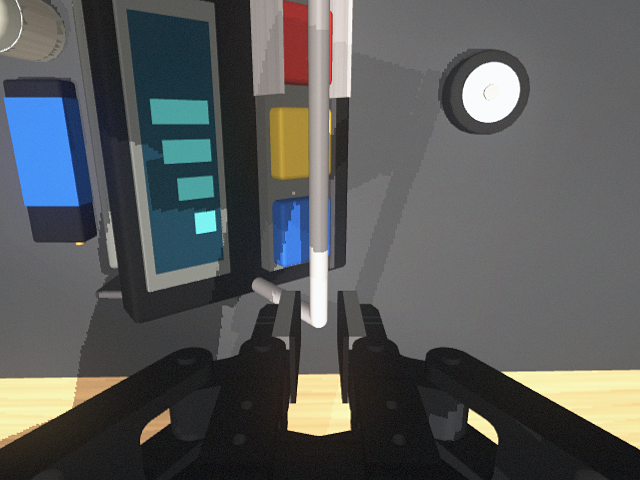

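Run:
```python
from h import *
d=dict(np.load('pics/w4.npz'));P=pts(d);rgb=d['pixels'].astype(int)
for nm,m in (('blue',(rgb[:,:,2]>100)&(rgb[:,:,2]>rgb[:,:,0]*2)&(rgb[:,:,1]<130)),('yel',(rgb[:,:,0]>120)&(rgb[:,:,2]<90)&(rgb[:,:,1]>90))):
    m[:, :255]=0; m[:,345:]=0; m[330:]=0
    q=P[m&(P[:,:,2]>100)&(P[:,:,2]<150)]; print(nm,len(q),np.percentile(q[:,0],[1,50,99]),q[:,0].mean(), np.percentile(q[:,1],[1,99]),np.percentile(q[:,2],[1,99]))
b=(P[:,:,2]>165)&(P[:,:,2]<190)&(P[:,:,1]<-60)&(P[:,:,1]>-90); q=P[b]; print('bar y',q[:,1].min(),q[:,1].max(),'x min',q[:,0].min())
```

```text
blue 2009 [417.01936017 440.83868217 456.90629878] 439.4799415942095 [-79.6137802  -43.77669639] [113.57855947 137.71002734]
yel 2819 [471.72858427 492.19947224 511.6813624 ] 492.0501083416606 [-80.65348912 -44.77519335] [113.74062901 137.8596753 ]
bar y -79.1352216435017 -61.9558810670327 x min 395.51539548868266
```

Request:
{"api": "step_arm", "payload": {"linear": [[0.0016, -0.0007, 0], [0.0016, -0.0007, -0.03], [0.0016, -0.0007, -0.055], [0.0016, -0.0007, -0.075], [0.0016, -0.0007, -0.09], [0.0016, -0.0007, -0.1], [0.0016, -0.0007, -0.1]], "twist": [0, 0, 0, 0, 0, 0, 0], "grip": [0.16, 0.16, 0.16, 0.16, 0.16, 0.16, 0.16]}}

```text
time: 3.77
ee_pos: [434.6, -73.5, 137.7]
orientation: [[-0.015, -1.0, -0.005], [-1.0, 0.015, 0.002], [-0.002, 0.005, -1.0]]
contact_force: [-0.4, 0.8, 0.6]
finger_gap: 14.2
```

```bash
python3 rd.py 3 w5
```

```text
avg [436.11 -73.99 140.31] sd [0.53 0.18 0.79] F [0.31 0.09 0.43] [0.06 0.26 0.25]
last [436.71 -74.2  141.19] 3.9167 13.748102874272163
heading -90.8839368085527
```

View pics/w5.png

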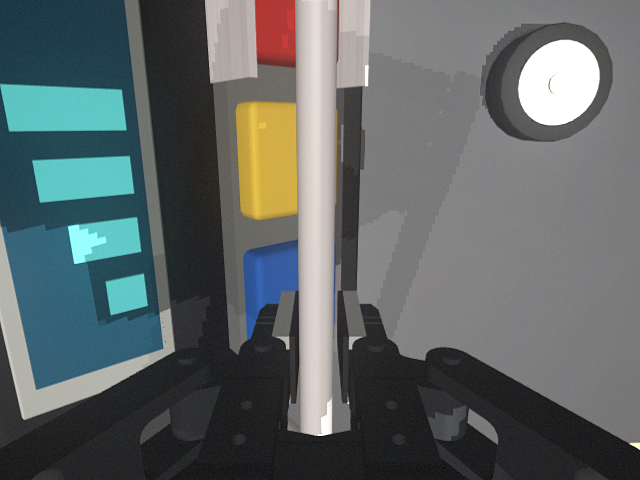

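Request:
{"api": "step_arm", "payload": {"linear": [[-0.0007, 0, -0.006], [-0.0007, 0, -0.01], [-0.0007, 0, -0.012], [-0.0007, 0, -0.014], [-0.0007, 0, -0.015], [-0.0007, 0, -0.016], [-0.0007, 0, -0.016]], "twist": [0, 0, 0, 0, 0, 0, 0], "grip": [0.16, 0.16, 0.16, 0.16, 0.16, 0.16, 0.16]}}

```text
time: 4.5
ee_pos: [436.4, -74.3, 125.6]
orientation: [[-0.015, -1.0, 0.001], [-1.0, 0.015, 0.0], [-0.0, -0.001, -1.0]]
contact_force: [1.5, 0.4, 4.7]
finger_gap: 13.5
```

```bash
python3 rd.py 3
```

```text
avg [436.43 -74.36 125.62] sd [0.01 0.01 0.01] F [ 0.86 -0.58  4.66] [0.08 0.28 0.21]
last [436.43 -74.34 125.61] 4.65 13.36224314139423
heading -90.88812589780392
```

Request:
{"api": "step_arm", "payload": {"linear": [[0, 0, -0.001], [0, 0, -0.002], [0, 0, -0.003], [0, 0, -0.004], [0, 0, -0.005], [0, 0, -0.005]], "twist": [0, 0, 0, 0, 0, 0], "grip": [0.16, 0.16, 0.16, 0.16, 0.16, 0.16]}}

```text
time: 5.15
ee_pos: [436.8, -74.5, 121.0]
orientation: [[-0.015, -1.0, 0.002], [-1.0, 0.015, -0.0], [-0.0, -0.002, -1.0]]
contact_force: [-0.9, -1.8, 6.8]
finger_gap: 13.9
```

```bash
python3 rd.py 2 w6
```

```text
avg [436.8  -74.54 121.08] sd [0.   0.01 0.01] F [ 0.01 -0.85  6.96] [0.46 0.65 0.22]
last [436.8  -74.55 121.09] 5.25 14.051353229074447
heading -90.88663741555183
```

View pics/w6.png

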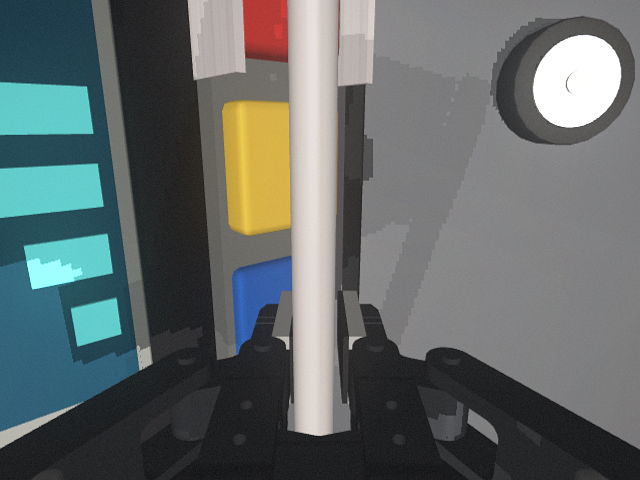

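Request:
{"api": "step_arm", "payload": {"linear": [[0, 0, -0.001], [0, 0, -0.0014], [0, 0, -0.0014], [0, 0, -0.0014]], "twist": [0, 0, 0, 0], "grip": [0.16, 0.16, 0.16, 0.16]}}

```text
time: 5.58
ee_pos: [437.1, -74.7, 120.2]
orientation: [[-0.015, -1.0, 0.003], [-1.0, 0.015, -0.001], [0.001, -0.003, -1.0]]
contact_force: [-0.6, -0.5, 7.6]
finger_gap: 13.9
```

```bash
python3 rd.py 2
```

```text
avg [437.13 -74.73 120.23] sd [0.02 0.01 0.02] F [-1.02 -0.64  7.46] [0.58 0.99 0.26]
last [437.12 -74.73 120.21] 5.6833 14.134784920149809
heading -90.88776575591767
```

Request:
{"api": "step_arm", "payload": {"linear": [[0, 0, -0.001], [0, 0, -0.0015], [0, 0, -0.0015], [0, 0, -0.0015]], "twist": [0, 0, 0, 0], "grip": [0.16, 0.16, 0.16, 0.16]}}

```text
time: 6.02
ee_pos: [437.5, -75.0, 119.3]
orientation: [[-0.015, -1.0, 0.004], [-1.0, 0.015, -0.001], [0.001, -0.004, -1.0]]
contact_force: [-0.8, -0.5, 7.5]
finger_gap: 13.6
```

```bash
python3 rd.py 2
```

```text
avg [437.51 -75.03 119.29] sd [0.   0.01 0.  ] F [-0.62 -1.9   7.23] [0.01 0.55 0.15]
last [437.51 -75.01 119.29] 6.1167 13.604360164886854
heading -90.88887306294093
```

Request:
{"api": "step_arm", "payload": {"linear": [[0, 0.0005, -0.001], [0, 0.0005, -0.0015], [0, 0.0005, -0.002], [0, 0.0005, -0.002]], "twist": [0, 0, 0, 0], "grip": [0.16, 0.16, 0.16, 0.16]}}

```text
time: 6.45
ee_pos: [438.0, -74.9, 118.2]
orientation: [[-0.016, -1.0, 0.005], [-1.0, 0.015, -0.002], [0.002, -0.005, -1.0]]
contact_force: [-2.3, -1.2, 10.7]
finger_gap: 13.6
```

```bash
python3 rd.py 2
```

```text
avg [437.98 -74.94 118.21] sd [0.   0.01 0.01] F [-1.81 -1.57 10.05] [0.05 0.15 0.13]
last [437.97 -74.95 118.22] 6.55 13.588039421316319
heading -90.89182169512422
```

Request:
{"api": "step_arm", "payload": {"linear": [[0, 0.0005, -0.001], [0, 0.0005, -0.0014], [0, 0.0005, -0.0014]], "twist": [0, 0, 0], "grip": [0.16, 0.16, 0.16]}}

```text
time: 6.8
ee_pos: [438.3, -75.0, 117.9]
orientation: [[-0.016, -1.0, 0.005], [-1.0, 0.016, -0.003], [0.003, -0.005, -1.0]]
contact_force: [-3.6, -2.5, 12.6]
finger_gap: 13.7
```

```bash
python3 rd.py 2 w7
```

```text
avg [438.33 -75.07 117.95] sd [0.02 0.   0.02] F [-3.67 -2.64 12.24] [0.07 0.41 0.73]
last [438.35 -75.07 117.96] 6.9 14.06749775005522
heading -90.89163347700189
```

View pics/w7.png

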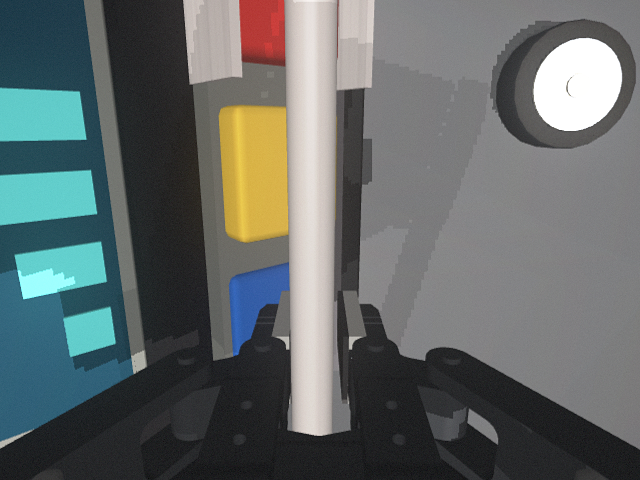

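Request:
{"api": "step_arm", "payload": {"linear": [[-0.0015, 0.0008, 0.008], [-0.0015, 0.0008, 0.016], [-0.0015, 0.0008, 0.025], [0.015, 0.0006, 0.027], [0.035, 0.0003, 0.027], [0.05, -0.0002, 0.026], [0.052, -0.0002, 0.022], [0.052, -0.0002, 0.022]], "twist": [0, 0, 0, 0, 0, 0, 0, 0], "grip": [0.16, 0.16, 0.16, 0.16, 0.16, 0.16, 0.16, 0.16]}}

```text
time: 7.57
ee_pos: [489.9, -74.8, 138.8]
orientation: [[-0.015, -1.0, 0.003], [-1.0, 0.015, -0.002], [0.002, -0.003, -1.0]]
contact_force: [-0.1, -0.1, -0.3]
finger_gap: 13.7
```

```bash
python3 rd.py 4 w8
```

```text
avg [489.26 -74.95 139.23] sd [0.1  0.09 0.29] F [ 0.01  0.32 -0.46] [0.33 0.29 0.26]
last [489.42 -75.08 139.64] 7.7667 13.437427553008542
heading -90.89234584744896
```

View pics/w8.png

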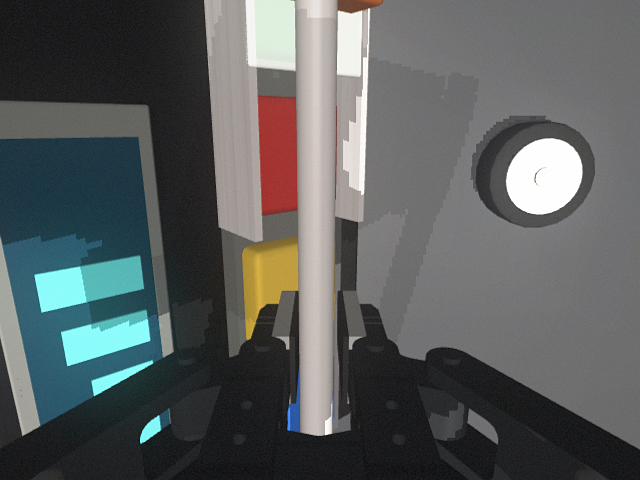

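Request:
{"api": "step_arm", "payload": {"linear": [[0.001, 0, -0.006], [0.001, 0, -0.01], [0.001, 0, -0.013], [0.001, 0, -0.0155], [0.001, 0, -0.018], [0.001, 0, -0.02], [0.001, 0, -0.0215], [0.001, 0, -0.0215]], "twist": [0, 0, 0, 0, 0, 0, 0, 0], "grip": [0.16, 0.16, 0.16, 0.16, 0.16, 0.16, 0.16, 0.16]}}

```text
time: 8.43
ee_pos: [491.2, -75.5, 119.0]
orientation: [[-0.016, -1.0, 0.006], [-1.0, 0.016, -0.004], [0.004, -0.006, -1.0]]
contact_force: [-1.3, -1.2, 7.8]
finger_gap: 13.8
```

```bash
python3 rd.py 2
```

```text
avg [491.22 -75.59 119.13] sd [0.01 0.02 0.03] F [-1.14 -1.62  7.33] [0.01 0.03 0.04]
last [491.23 -75.61 119.16] 8.5333 13.579121580294368
heading -90.89950572793241
```

Not quite home yet; the same force as blue just before its stop.

Request:
{"api": "step_arm", "payload": {"linear": [[0, 0.0005, -0.001], [0, 0.0005, -0.002], [0, 0.0005, -0.0025], [0, 0.0005, -0.0025]], "twist": [0, 0, 0, 0], "grip": [0.16, 0.16, 0.16, 0.16]}}

```text
time: 8.87
ee_pos: [492.1, -75.8, 118.2]
orientation: [[-0.016, -1.0, 0.008], [-1.0, 0.016, -0.005], [0.005, -0.008, -1.0]]
contact_force: [-3.7, -1.8, 11.2]
finger_gap: 13.3
```

```bash
python3 rd.py 2
```

```text
avg [492.06 -75.86 118.22] sd [0.01 0.01 0.  ] F [-3.57 -1.3  11.38] [0.65 0.02 0.03]
last [492.07 -75.87 118.23] 8.9667 13.964266634796589
heading -90.91019254593539
```

Request:
{"api": "step_arm", "payload": {"linear": [[0, 0.0005, -0.001], [0, 0.0005, -0.0015], [0, 0.0005, -0.0015]], "twist": [0, 0, 0], "grip": [0.16, 0.16, 0.16]}}

```text
time: 9.22
ee_pos: [492.6, -76.1, 118.1]
orientation: [[-0.016, -1.0, 0.01], [-1.0, 0.016, -0.007], [0.007, -0.01, -1.0]]
contact_force: [-4.4, -2.3, 11.0]
finger_gap: 13.9
```

```bash
python3 rd.py 2
```

```text
avg [492.64 -76.1  118.09] sd [0.01 0.   0.  ] F [-3.91 -2.15 10.65] [0.17 0.13 0.51]
last [492.65 -76.1  118.09] 9.3167 13.684968471049087
heading -90.9167495895803
```

Request:
{"api": "step_arm", "payload": {"linear": [[-0.0015, 0.0015, -0.0005], [-0.0015, 0.0015, -0.0015], [-0.0015, 0.0015, -0.002]], "twist": [0, 0, 0], "grip": [0.16, 0.16, 0.16]}}

```text
time: 9.57
ee_pos: [492.4, -75.8, 118.0]
orientation: [[-0.016, -1.0, 0.013], [-1.0, 0.016, -0.009], [0.009, -0.013, -1.0]]
contact_force: [-4.2, -2.9, 16.0]
finger_gap: 13.5
```

```bash
python3 rd.py 2 w9
```

```text
avg [492.39 -75.85 118.11] sd [0.   0.01 0.02] F [-2.96 -5.08 13.32] [0.73 0.82 1.04]
last [492.4  -75.86 118.13] 9.6667 13.742798370990034
heading -90.93008443699453
```

View pics/w9.png

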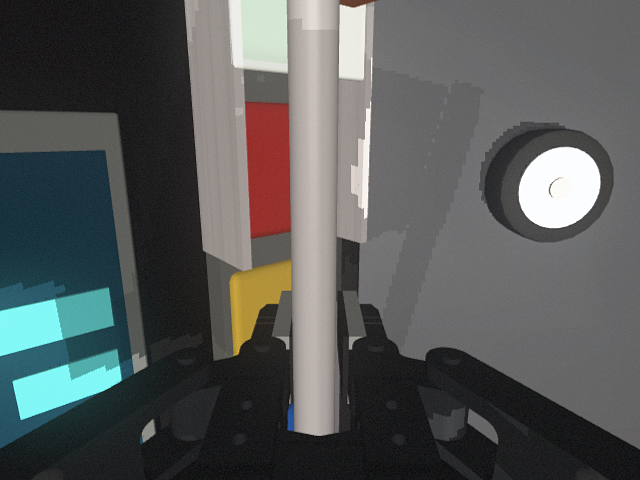

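Request:
{"api": "step_arm", "payload": {"linear": [[0, 0.001, 0.008], [0, 0.001, 0.016], [0, 0.001, 0.024], [-0.015, 0.001, 0.026], [-0.035, 0.0014, 0.026], [-0.05, 0.0016, 0.026], [-0.0564, 0.0016, 0.022], [-0.0564, 0.0016, 0.022]], "twist": [0, 0, 0, 0, 0, 0, 0, 0], "grip": [0.16, 0.16, 0.16, 0.16, 0.16, 0.16, 0.16, 0.16]}}

```text
time: 10.33
ee_pos: [434.7, -73.9, 139.3]
orientation: [[-0.016, -1.0, 0.012], [-1.0, 0.016, -0.008], [0.008, -0.012, -1.0]]
contact_force: [-0.1, 0.2, -0.6]
finger_gap: 13.6
```

```bash
python3 rd.py 3
```

```text
avg [436.12 -74.14 139.96] sd [0.38 0.07 0.22] F [0.35 0.4  0.63] [0.38 0.09 0.53]
last [436.54 -74.22 140.2 ] 10.4833 13.758994904174388
heading -90.93508425366275
```

Request:
{"api": "step_arm", "payload": {"linear": [[0, 0.0003, -0.006], [0, 0.0003, -0.011], [0, 0.0003, -0.0145], [0, 0.0005, -0.0175], [0, 0.0005, -0.02], [0, 0.0005, -0.022], [0, 0.0005, -0.0238], [0, 0.0005, -0.0238]], "twist": [0, 0, 0, 0, 0, 0, 0, 0], "grip": [0.16, 0.16, 0.16, 0.16, 0.16, 0.16, 0.16, 0.16]}}

```text
time: 11.15
ee_pos: [438.1, -74.8, 118.2]
orientation: [[-0.016, -1.0, 0.016], [-1.0, 0.016, -0.011], [0.011, -0.017, -1.0]]
contact_force: [-3.1, -4.1, 13.3]
finger_gap: 13.6
```

```bash
python3 rd.py 2
```

```text
avg [438.08 -74.79 118.18] sd [0.01 0.01 0.01] F [-1.95 -4.18 12.23] [0.13 0.27 0.6 ]
last [438.09 -74.8  118.19] 11.25 13.65066071770847
heading -90.94294417939318
```

Request:
{"api": "step_arm", "payload": {"linear": [[0, 0.0005, 0.008], [0, 0.0005, 0.02], [0, 0.0005, 0.05], [0, 0.0005, 0.085], [0, 0.0005, 0.095], [0.03, -0.005, 0.095], [0.07, -0.02, 0.095], [0.11, -0.024, 0.095]], "twist": [0, 0, 0, 0, 0, 0, 0, 0], "grip": [0.16, 0.16, 0.16, 0.16, 0.16, 0.16, 0, 0]}}

```text
time: 11.92
ee_pos: [549.6, -99.9, 214.1]
orientation: [[-0.017, -1.0, 0.018], [-1.0, 0.017, -0.012], [0.012, -0.019, -1.0]]
contact_force: [-0.1, -0.4, 0.5]
finger_gap: 0.3
```

```bash
python3 rd.py 1
```

```text
avg [ 554.68 -100.    208.95] sd [0. 0. 0.] F [-2.61 -0.02 -2.97] [0. 0. 0.]
last [ 554.68 -100.    208.95] 11.9667 0.06394975416062523
heading -90.99323679415157
```

Request:
{"api": "step_arm", "payload": {"linear": [[0.03, 0.002, 0.003], [0.06, 0.002, 0.003], [0.069, 0.002, 0.003], [0.069, 0.002, 0.003], [0.069, 0.002, 0.003]], "twist": [0, 0, 0, 0, 0], "grip": [0, 0, 0, 0, 0]}}

```text
time: 12.38
ee_pos: [623.5, -97.7, 211.0]
orientation: [[-0.017, -1.0, 0.013], [-1.0, 0.017, -0.009], [0.009, -0.013, -1.0]]
contact_force: [-0.1, -0.2, -0.1]
finger_gap: -0.1
```

```bash
python3 rd.py 3 w10
python3 - <<'E'
from h import *
d=snap('top','t2')
cv2.imwrite('pics/t2z.png',cv2.resize(d['pixels'][150:360,280:480],None,fx=3,fy=2.8)[:,:,::-1])
E
```

```text
avg [623.02 -97.86 211.85] sd [0.07 0.08 0.29] F [-0.18 -0.06 -0.  ] [0.64 0.35 0.73]
last [622.98 -97.93 212.19] 12.5333 0.0006487508704984919
heading -90.9981920355604
```

View pics/w10.png

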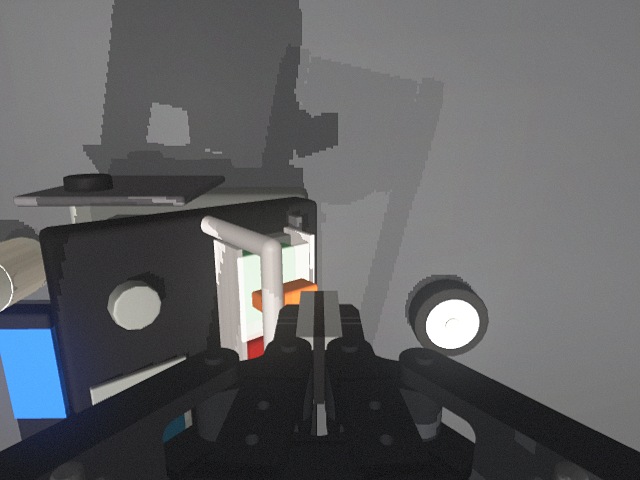

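View pics/t2z.png

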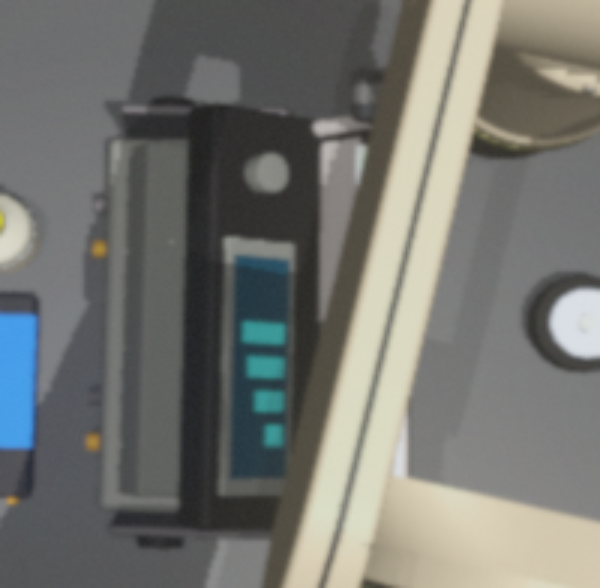

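```bash
cat > rib.py <<'E'
from h import *
import sys
d=dict(np.load('pics/%s.npz'%sys.argv[1]));P=pts(d);rgb=d['pixels'].astype(int);g=np.load('head.npz')
H=(P-g['c'])@np.stack([g['xs'],g['yl'],g['n']],1)
m=(rgb[:,:,0]>120)&(rgb[:,:,1]>50)&(rgb[:,:,1]<rgb[:,:,0]*0.75)&(rgb[:,:,2]<60)&(P[:,:,2]>100)&(P[:,:,2]<170)
q=P[m];print(len(q),'x',np.percentile(q[:,0],[1,50,99]),'y',np.percentile(q[:,1],[1,99]),'z',np.percentile(q[:,2],[1,99]),'t',np.percentile(H[m][:,1],[1,50,99]),'s',np.percentile(H[m][:,0],[1,99]))
b=(H[:,:,2]>58)&(H[:,:,2]<75)&(abs(H[:,:,0]+33)<9)&(P[:,:,0]<630); q=P[b];print('bar y',len(q),np.percentile(q[:,1],[1,50,99]) if len(q) else 0)
E
python3 rib.py w10; python3 rib.py w3
```

```text
430 x [558.83867793 598.10367951 604.99163881] y [-93.06402367 -54.9766802 ] z [126.87284256 151.74979416] t [-64.30463466 -57.20266832 -17.82517473] s [-74.62845136 -40.83294741]
bar y 1351 [-80.47127038 -75.08234742 -70.5292402 ]
1426 x [526.70458573 543.98303185 567.11010565] y [-71.34754349 -55.97072498] z [122.16052961 135.99524404] t [-26.13981847  -3.05130432  14.24245524] s [-64.11008341 -43.96180067]
bar y 6519 [-79.7588997  -73.73476857 -66.69333138]
```

Request:
{"api": "step_arm", "payload": {"linear": [[0, 0, 0], [0, 0, 0], [0, 0, 0], [0, 0, 0], [0, 0, 0], [0, 0, 0], [0, 0, 0], [0, 0, 0]], "twist": [90, 90, 90, 90, 90, 90, 90, 90], "grip": [0, 0, 0, 0, 0, 0, 0, 0]}}

```text
time: 13.25
ee_pos: [622.5, -98.1, 213.1]
orientation: [[0.835, -0.55, 0.017], [-0.55, -0.835, 0.007], [0.01, -0.015, -1.0]]
contact_force: [0.3, 0.1, 0.7]
finger_gap: 0.2
```

```bash
python3 rd.py 1
```

```text
avg [622.49 -98.13 213.06] sd [0. 0. 0.] F [-0.7  -0.04 -0.6 ] [0. 0. 0.]
last [622.49 -98.13 213.06] 13.3 0.12276659620858496
heading -32.80287359268854
```

Request:
{"api": "step_arm", "payload": {"linear": [[0.001, 0.0015, 0], [0.001, 0.0015, 0], [0.001, 0.0015, 0], [0.001, 0.0015, 0], [0.001, 0.0015, 0], [0.001, 0.0015, 0], [0.001, 0.0015, 0]], "twist": [31.8, 31.8, 31.8, 31.8, 31.8, 31.8, 31.8], "grip": [0, 0, 0, 0, 0, 0, 0]}}

```text
time: 13.88
ee_pos: [623.2, -96.7, 213.5]
orientation: [[1.0, -0.022, 0.011], [-0.022, -1.0, 0.015], [0.011, -0.015, -1.0]]
contact_force: [0.2, 0.2, 0.5]
finger_gap: -0.0
```

```bash
python3 rd.py 3 w11; python3 rib.py w11
python3 - <<'E'
from h import *
o=telemetry.get_obs();print(o['orientation'].round(3),o['joints'].round(1))
E
```

```text
avg [623.34 -96.64 213.36] sd [0.04 0.01 0.05] F [0.23 0.44 0.57] [0.39 0.36 0.28]
last [623.39 -96.62 213.29] 14.0333 0.09000817816864097
heading -1.1710453505606542
1709 x [527.18936462 555.31062464 604.19989809] y [-80.96901482 -58.8764939 ] z [114.8976882  154.10809008] t [-63.28517233 -14.50676874  13.69069051] s [-75.95600976 -40.68618096]
bar y 7314 [-79.58198883 -73.4330759  -68.6942251 ]
[[ 1.    -0.02   0.011]
 [-0.02  -1.     0.015]
 [ 0.01  -0.015 -1.   ]] [-14.   12.2  81.9   1.   85.5 -12.9]
```

View pics/w11.png

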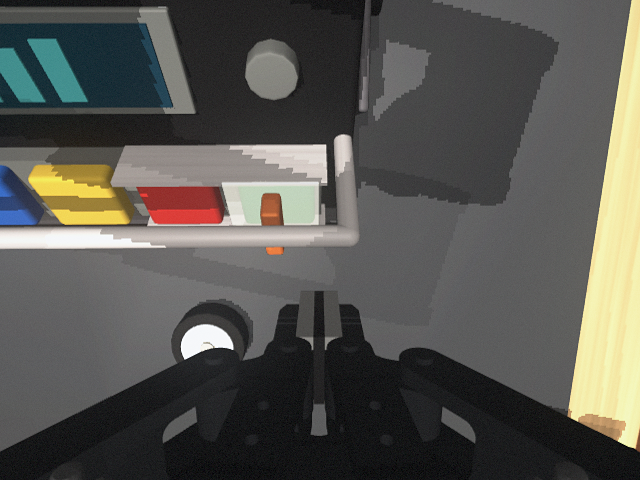

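Request:
{"api": "step_arm", "payload": {"linear": [[0.001, 0, -0.03], [0.001, 0, -0.055], [0.001, 0, -0.075], [0.001, 0, -0.084], [0.001, 0, -0.089], [0.001, 0, -0.089], [0.001, 0, -0.089]], "twist": [0, 0, 0, 0, 0, 0, 0], "grip": [0, 0, 0, 0, 0, 0, 0]}}

```text
time: 14.62
ee_pos: [625.1, -96.8, 125.6]
orientation: [[1.0, -0.021, 0.012], [-0.021, -1.0, 0.014], [0.012, -0.015, -1.0]]
contact_force: [0.7, 0.0, 0.4]
finger_gap: 0.1
```

```bash
python3 rd.py 2 w12
```

```text
avg [625.51 -96.89 126.22] sd [0.07 0.01 0.11] F [ 0.38 -0.6  -0.22] [0.25 0.23 0.25]
last [625.58 -96.89 126.33] 14.7167 0.04852752366406923
heading -1.1862341736403945
```

View pics/w12.png

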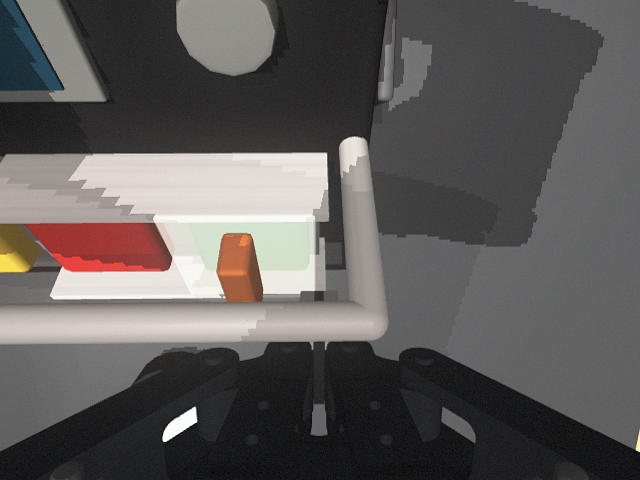

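Request:
{"api": "step_arm", "payload": {"linear": [[-0.003, 0, -0.0022], [-0.007, 0, -0.0022], [-0.012, 0.0002, -0.0022], [-0.018, 0.0003, -0.0022], [-0.024, 0.0004, -0.0022], [-0.03, 0.0005, -0.0022], [-0.036, 0.0006, -0.0022], [-0.036, 0.0006, -0.0022]], "twist": [0, 0, 0, 0, 0, 0, 0, 0], "grip": [0, 0, 0, 0, 0, 0, 0, 0]}}

```text
time: 15.38
ee_pos: [588.3, -96.3, 124.1]
orientation: [[1.0, -0.021, 0.013], [-0.021, -1.0, 0.014], [0.012, -0.014, -1.0]]
contact_force: [-0.0, 0.6, -0.5]
finger_gap: 0.3
```

```bash
python3 rd.py 2 w13
```

```text
avg [588.75 -96.21 123.88] sd [0.13 0.01 0.04] F [-0.68  0.44  0.39] [0.15 0.23 0.99]
last [588.88 -96.2  123.84] 15.4833 0.22265718678198854
heading -1.199992258758811
```

View pics/w13.png

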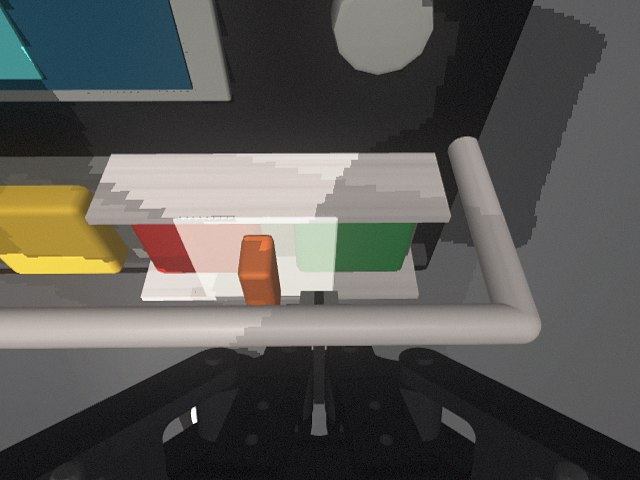

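Request:
{"api": "step_arm", "payload": {"linear": [[-0.006, 0.0001, 0], [-0.012, 0.0002, 0], [-0.018, 0.0003, 0], [-0.023, 0.0004, 0], [-0.026, 0.0004, 0], [-0.027, 0.0004, 0], [-0.027, 0.0004, 0]], "twist": [0, 0, 0, 0, 0, 0, 0], "grip": [0, 0, 0, 0, 0, 0, 0]}}

```text
time: 16.07
ee_pos: [563.6, -95.8, 124.4]
orientation: [[1.0, -0.021, 0.018], [-0.021, -1.0, 0.014], [0.017, -0.014, -1.0]]
contact_force: [12.8, 0.3, -5.8]
finger_gap: -0.3
```

```bash
python3 rd.py 2 w14
```

```text
avg [563.62 -95.79 124.41] sd [0.01 0.01 0.01] F [11.9  -0.54 -4.64] [0.3  0.01 0.74]
last [563.63 -95.8  124.42] 16.1667 0.41611783157674015
heading -1.2045037414177096
```

View pics/w14.png

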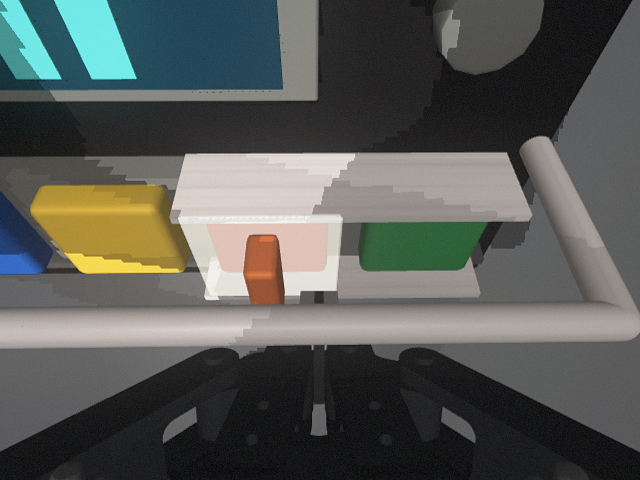

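Request:
{"api": "step_arm", "payload": {"linear": [[0.005, 0, 0], [0.008, 0, 0.02], [0.008, 0, 0.05], [0.008, 0, 0.085], [0.015, 0.003, 0.088], [0.02, 0.008, 0.088], [0.03, 0.015, 0.088], [0.035, 0.019, 0.088]], "twist": [0, 0, 0, -5, -12, -19, -26, -33], "grip": [0, 0, 0, 0, 0.16, 0.16, 0.16, 0.16]}}

```text
time: 16.83
ee_pos: [598.8, -76.3, 212.5]
orientation: [[0.823, -0.567, 0.022], [-0.567, -0.824, 0.002], [0.017, -0.014, -1.0]]
contact_force: [-0.0, -0.5, 0.6]
finger_gap: 13.7
```

```bash
python3 rd.py 1
```

```text
avg [599.13 -75.65 212.22] sd [0. 0. 0.] F [-1.02  0.67 -0.86] [0. 0. 0.]
last [599.13 -75.65 212.22] 16.8833 13.418025562832632
heading -35.08862853857795
```

Request:
{"api": "step_arm", "payload": {"linear": [[0, -0.001, 0], [0, -0.001, 0], [0, -0.001, 0], [0, -0.001, 0], [0, -0.001, 0], [0, -0.001, 0], [0, -0.001, 0], [0, -0.001, 0]], "twist": [-55.9, -55.9, -55.9, -55.9, -55.9, -55.9, -55.9, -55.9], "grip": [0.16, 0.16, 0.16, 0.16, 0.16, 0.16, 0.16, 0.16]}}

```text
time: 17.55
ee_pos: [598.4, -76.8, 211.7]
orientation: [[-0.02, -1.0, 0.013], [-1.0, 0.02, -0.017], [0.016, -0.013, -1.0]]
contact_force: [0.4, 0.1, -0.4]
finger_gap: 13.8
```

```bash
python3 rd.py 3 w15
python3 - <<'E'
from h import *
o=telemetry.get_obs();print(np.array(o['orientation']).round(4))
d=dict(np.load('pics/w15.npz'));P=pts(d);R=np.array(o['orientation']);t=np.array(o['ee_pos']);T=(P-t)@R
g=np.load('head.npz');H=(P-g['c'])@np.stack([g['xs'],g['yl'],g['n']],1)
def row(v0,us):
    for u in us:
        h=np.median(H[v0-2:v0+3,u],0);p=np.median(P[v0-2:v0+3,u],0); tt=np.median(T[v0-2:v0+3,u],0);print(u,'s %.1f t %.1f o %.1f | y %.1f z %.1f'%(*h,*p[1:]),tt.round(1),d['pixels'][v0,u])
for v in (225,):print(v);row(v,range(230,350,3))
E
```

```text
avg [598.5  -76.74 211.78] sd [0.07 0.01 0.03] F [-0.14 -0.04 -0.61] [0.44 0.17 0.37]
last [598.59 -76.74 211.82] 17.7 13.52124474430494
heading -90.69127078403685
[[-0.0121 -0.9998  0.0132]
 [-0.9998  0.0118 -0.0165]
 [ 0.0163 -0.0134 -0.9998]]
225
230 s -24.4 t -73.1 o 1.3 | y -28.4 z 130.7 [-49.8 -14.3  80.5] [41 42 42]
233 s -26.1 t -72.9 o 1.6 | y -29.9 z 130.0 [-48.3 -14.1  81.3] [38 41 41]
236 s -27.9 t -72.6 o 1.5 | y -31.3 z 128.7 [-46.9 -13.8  82.5] [42 40 40]
239 s -29.7 t -72.4 o 1.7 | y -32.8 z 127.7 [-45.4 -13.6  83.6] [44 46 43]
242 s -31.6 t -72.1 o 1.8 | y -34.3 z 126.6 [-44.  -13.3  84.7] [44 44 41]
245 s -33.8 t -71.6 o 1.4 | y -35.7 z 124.9 [-42.6 -12.8  86.4] [42 40 39]
248 s -35.3 t -71.6 o 2.1 | y -37.3 z 124.5 [-41.  -12.8  86.8] [177 166 163]
251 s -34.8 t -72.4 o 6.2 | y -39.6 z 128.0 [-38.7 -13.6  83.4] [175 167 163]
254 s -34.9 t -72.9 o 9.2 | y -41.6 z 130.3 [-36.7 -14.1  81.1] [178 171 165]
257 s -35.1 t -73.4 o 12.2 | y -43.6 z 132.5 [-34.6 -14.6  78.9] [177 170 164]
260 s -35.2 t -74.2 o 15.2 | y -45.6 z 134.8 [-32.6 -15.4  76.7] [180 173 169]
263 s -3
[... 1577 characters left out ...]
 -33.5 t -83.8 o 70.2 | y -78.9 z 178.6 [  1.3 -25.5  33.5] [193 185 179]
326 s -36.1 t -83.3 o 69.2 | y -80.3 z 176.2 [  2.7 -24.9  36. ] [151 141 142]
329 s -84.3 t -66.9 o 16.2 | y -84.3 z 104.8 [  5.7  -7.5 107.3] [244 236 234]
332 s -83.9 t -67.6 o 19.4 | y -86.0 z 107.5 [  7.4  -8.2 104.6] [242 238 234]
335 s -84.1 t -67.8 o 21.9 | y -87.8 z 109.3 [  9.2  -8.5 102.8] [242 236 233]
338 s -84.1 t -68.3 o 24.6 | y -89.5 z 111.4 [ 10.9  -9.  100.7] [240 235 230]
341 s -84.3 t -68.7 o 27.1 | y -91.2 z 113.3 [12.7 -9.4 98.9] [240 234 232]
344 s -84.5 t -69.2 o 29.5 | y -92.8 z 115.0 [14.4 -9.9 97.2] [255 254 253]
347 s -163.8 t -43.6 o -50.9 | y -103.8 z 2.7 [ 23.8  17.5 209.3] [234 230 225]
```

View pics/w15.png

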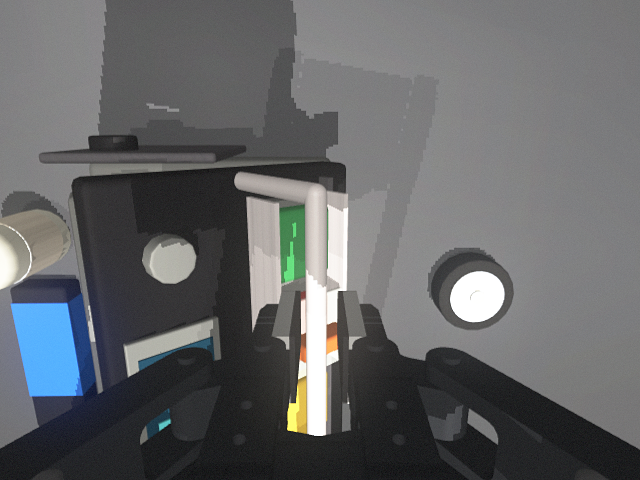

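Request:
{"api": "step_arm", "payload": {"linear": [[0.001, -0.0021, 0], [0.001, -0.0021, -0.01], [0.001, -0.0021, -0.025], [0.001, -0.0021, -0.04], [0.001, -0.0021, -0.052], [0.001, -0.0021, -0.06], [0.001, -0.0021, -0.06]], "twist": [-0.2, -0.2, -0.2, -0.2, -0.2, -0.2, -0.2], "grip": [0.2, 0.2, 0.2, 0.2, 0.2, 0.2, 0.2]}}

```text
time: 18.28
ee_pos: [598.0, -78.6, 148.8]
orientation: [[-0.014, -1.0, 0.009], [-1.0, 0.014, -0.016], [0.015, -0.009, -1.0]]
contact_force: [0.6, 0.3, -0.8]
finger_gap: 17.3
```

```bash
python3 rd.py 3 w16
```

```text
avg [599.39 -78.83 151.5 ] sd [0.52 0.1  0.87] F [ 0.46 -0.05  0.75] [0.44 0.31 0.38]
last [599.99 -78.95 152.48] 18.4333 17.013147212356763
heading -90.8663886474542
```

View pics/w16.png

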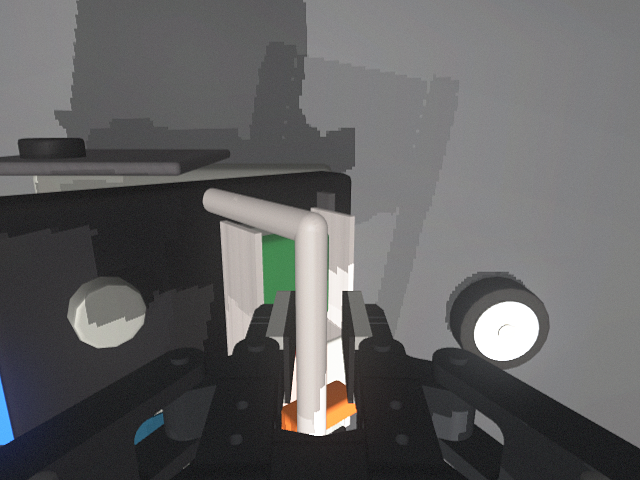

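Request:
{"api": "step_arm", "payload": {"linear": [[0, -0.0005, -0.001], [0, -0.001, -0.002], [0, -0.0015, -0.002], [0, -0.0015, -0.002]], "twist": [0, 0, 0, 0], "grip": [0.2, 0.2, 0.2, 0.2]}}

```text
time: 18.77
ee_pos: [600.6, -80.1, 151.3]
orientation: [[-0.015, -1.0, 0.016], [-1.0, 0.015, -0.016], [0.016, -0.016, -1.0]]
contact_force: [1.0, 3.4, 2.3]
finger_gap: 16.8
```

```bash
python3 rd.py 3 w17
```

```text
avg [600.49 -80.07 151.14] sd [0.07 0.02 0.11] F [1.17 4.39 2.52] [0.14 0.51 0.25]
last [600.4  -80.09 151.01] 18.9167 16.663189201619904
heading -90.84944954747812
```

Request:
{"api": "step_arm", "payload": {"linear": [[-0.001, 0, -0.003], [-0.001, 0, -0.006], [-0.001, 0, -0.01], [-0.001, 0, -0.013], [-0.001, 0, -0.015], [-0.001, 0, -0.015]], "twist": [0, 0, 0, 0, 0, 0], "grip": [0.2, 0.2, 0.2, 0.2, 0.2, 0.2]}}

```text
time: 19.42
ee_pos: [598.6, -80.4, 134.7]
orientation: [[-0.015, -1.0, 0.013], [-1.0, 0.015, -0.017], [0.016, -0.013, -1.0]]
contact_force: [-0.0, -0.3, -0.2]
finger_gap: 17.1
```

```bash
python3 rd.py 3 w18
```

```text
avg [599.09 -80.35 135.52] sd [0.19 0.03 0.28] F [-0.04 -0.17  0.1 ] [0.56 0.66 0.36]
last [599.31 -80.31 135.86] 19.5667 17.339632833236717
heading -90.85985572267404
```

View pics/w18.png

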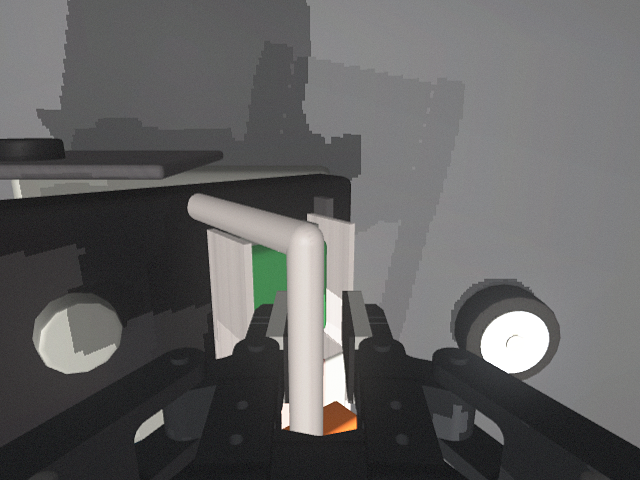

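Request:
{"api": "step_arm", "payload": {"linear": [[0, 0, -0.002], [0, 0, -0.004], [0, 0, -0.006], [0, 0, -0.006]], "twist": [0, 0, 0, 0], "grip": [0.2, 0.2, 0.2, 0.2]}}

```text
time: 19.9
ee_pos: [599.0, -80.3, 129.2]
orientation: [[-0.015, -1.0, 0.014], [-1.0, 0.015, -0.016], [0.016, -0.014, -1.0]]
contact_force: [0.3, 0.7, -0.5]
finger_gap: 17.1
```

```bash
python3 rd.py 2 w19
```

```text
avg [599.11 -80.29 129.54] sd [0.08 0.01 0.13] F [-0.46 -0.37  0.07] [0.15 0.23 0.77]
last [599.19 -80.28 129.66] 20.0 17.029918428820736
heading -90.85820548768058
```

Request:
{"api": "step_arm", "payload": {"linear": [[0, -0.0002, -0.002], [0, -0.0003, -0.004], [0, -0.0003, -0.006], [0, -0.0003, -0.008], [0, -0.0003, -0.0095], [0, -0.0003, -0.0105], [0, -0.0003, -0.0105]], "twist": [0, 0, 0, 0, 0, 0, 0], "grip": [0.2, 0.2, 0.2, 0.2, 0.2, 0.2, 0.2]}}

```text
time: 20.58
ee_pos: [599.8, -80.9, 119.9]
orientation: [[-0.015, -1.0, 0.016], [-1.0, 0.015, -0.017], [0.017, -0.016, -1.0]]
contact_force: [-0.5, -0.7, 7.8]
finger_gap: 16.7
```

```bash
python3 rd.py 2 w20
```

```text
avg [599.88 -80.99 120.09] sd [0.   0.01 0.02] F [-1.4  -1.24  6.08] [0.27 0.68 0.59]
last [599.88 -81.   120.11] 20.6833 17.023652345454106
heading -90.86584932771365
```

View pics/w20.png

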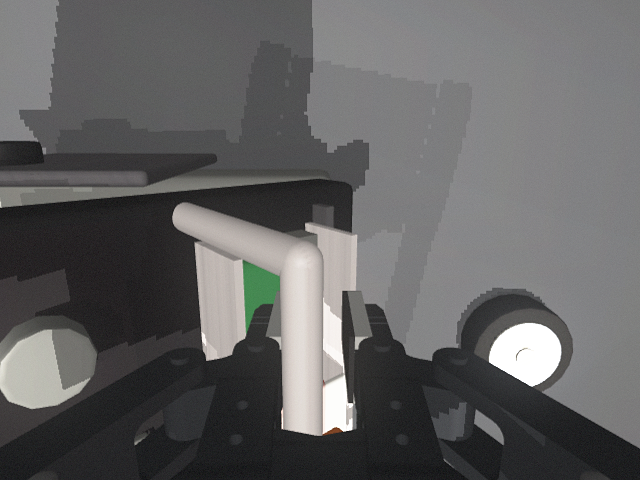

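Request:
{"api": "step_arm", "payload": {"linear": [[0, 0.0003, -0.0015], [0, 0.0003, -0.003], [0, 0.0003, -0.0042], [0, 0.0003, -0.0052], [0, 0.0003, -0.0052]], "twist": [0, 0, 0, 0, 0], "grip": [0.2, 0.2, 0.2, 0.2, 0.2]}}

```text
time: 21.1
ee_pos: [601.1, -81.4, 116.8]
orientation: [[-0.015, -1.0, 0.019], [-1.0, 0.015, -0.019], [0.018, -0.019, -1.0]]
contact_force: [-2.3, -2.0, 11.4]
finger_gap: 17.1
```

```bash
python3 rd.py 2
```

```text
avg [601.06 -81.4  116.83] sd [0.02 0.01 0.  ] F [-1.4  -1.91 10.86] [0.12 0.36 0.17]
last [601.07 -81.41 116.83] 21.2 17.082788144414383
heading -90.87922747578375
```

Request:
{"api": "step_arm", "payload": {"linear": [[-0.0005, 0.0006, -0.001], [-0.0005, 0.0006, -0.0018], [-0.0005, 0.0006, -0.0018], [-0.0005, 0.0006, -0.0018]], "twist": [0, 0, 0, 0], "grip": [0.2, 0.2, 0.2, 0.2]}}

```text
time: 21.53
ee_pos: [601.4, -81.6, 116.7]
orientation: [[-0.016, -1.0, 0.021], [-1.0, 0.015, -0.02], [0.02, -0.022, -1.0]]
contact_force: [-2.3, -2.1, 9.8]
finger_gap: 17.4
```

```bash
python3 rd.py 2 w21
```

```text
avg [601.39 -81.59 116.68] sd [0.01 0.01 0.02] F [-3.18 -2.78  9.96] [0.18 0.44 0.08]
last [601.41 -81.59 116.71] 21.6333 17.22668870756799
heading -90.89327431565239
```

View pics/w21.png

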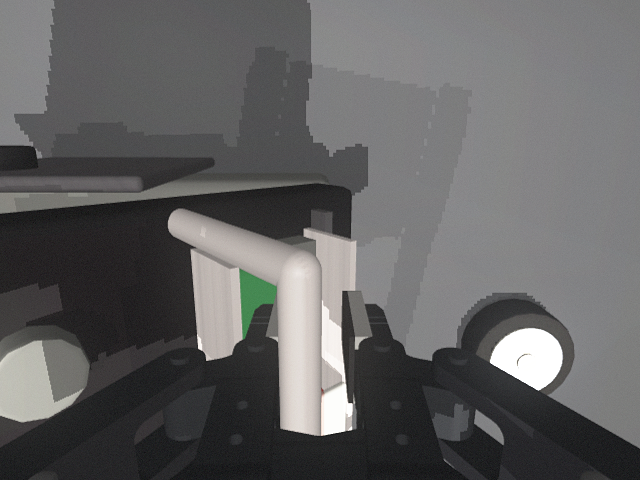

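Request:
{"api": "step_arm", "payload": {"linear": [[-0.001, 0.0012, -0.001], [-0.0015, 0.0012, -0.002], [-0.0015, 0.0012, -0.0025], [-0.0015, 0.0012, -0.0025]], "twist": [0, 0, 0, 0], "grip": [0.2, 0.2, 0.2, 0.2]}}

```text
time: 21.97
ee_pos: [601.4, -81.5, 116.6]
orientation: [[-0.016, -1.0, 0.025], [-1.0, 0.015, -0.022], [0.021, -0.025, -0.999]]
contact_force: [-2.2, -2.0, 12.4]
finger_gap: 17.3
```

```bash
python3 rd.py 2 w22
```

```text
avg [601.35 -81.52 116.61] sd [0.01 0.01 0.02] F [-1.39 -3.15 13.16] [0.45 0.07 0.42]
last [601.34 -81.53 116.59] 22.0667 17.006199580367085
heading -90.91785006523027
```

```bash
python3 rd.py 25; python3 rd.py 25 w23
```

```text
avg [601.36 -81.51 116.61] sd [0.01 0.02 0.02] F [-2.37 -3.17 12.85] [0.52 0.53 0.47]
last [601.36 -81.5  116.63] 23.3167 17.077195556214118
heading -90.91811681686936
avg [601.36 -81.51 116.61] sd [0.01 0.01 0.02] F [-2.29 -3.29 12.81] [0.49 0.46 0.6 ]
last [601.37 -81.53 116.63] 24.5667 16.934614580478527
heading -90.92077025343643
```

View pics/w23.png

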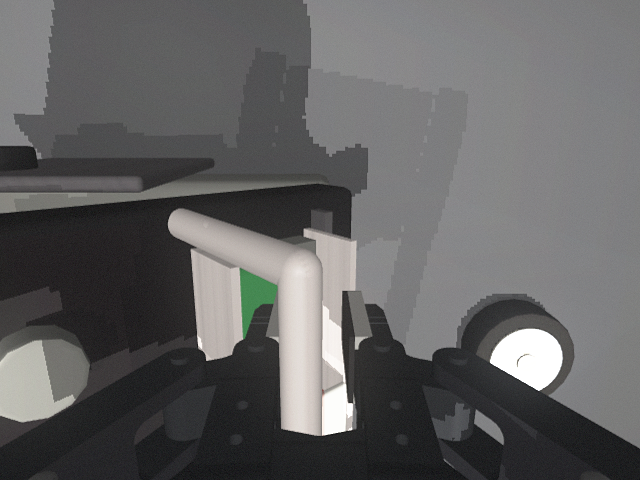

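Run:
```python
from h import *
g=np.load('head.npz')
for n in('w18','w20','w22','w23'):
    try: d=dict(np.load('pics/%s.npz'%n))
    except Exception as e: continue
    P=pts(d);rgb=d['pixels'].astype(int);H=(P-g['c'])@np.stack([g['xs'],g['yl'],g['n']],1)
    m=(rgb[:,:,1]>90)&(rgb[:,:,1]>rgb[:,:,0]*1.6)&(rgb[:,:,1]>rgb[:,:,2]*1.4)&(abs(H[:,:,2]-15)<20)
    m=cv2.erode(m.astype(np.uint8),np.ones((5,5)))>0
    f=(abs(H[:,:,2])<6)&(H[:,:,0]<-15)&(H[:,:,0]>-32)&(H[:,:,1]<-40)&(H[:,:,1]>-95)
    print(n,m.sum(),np.median(H[m],0).round(2),'face',f.sum(),np.median(H[f][:,2]).round(2))
```

```text
w18 1170 [-48.45 -72.91  22.88] face 5863 1.4
w20 832 [-50.16 -71.44  17.03] face 6338 1.43
w22 790 [-51.25 -71.51  14.92] face 6273 1.42
w23 702 [-51.09 -70.98  14.87] face 6297 1.42
```

Request:
{"api": "step_arm", "payload": {"linear": [[-0.001, 0.0006, 0.005], [-0.002, 0.0012, 0.009], [-0.002, 0.0013, 0.014], [-0.002, 0.0013, 0.022], [-0.002, 0.0014, 0.035], [-0.002, 0.0014, 0.06], [-0.002, 0.001, 0.09], [-0.002, 0, 0.096]], "twist": [0, 0, 0, 0, 0, 0, 0, 0], "grip": [0.2, 0.2, 0.2, 0.2, 0.2, 0.2, 0.2, 0.2]}}

```text
time: 25.23
ee_pos: [601.7, -81.6, 219.2]
orientation: [[-0.016, -0.999, 0.032], [-1.0, 0.015, -0.023], [0.022, -0.033, -0.999]]
contact_force: [0.8, -0.4, 2.4]
finger_gap: 17.4
```

```bash
python3 rd.py 2 w24
python3 - <<'E'
from h import *
g=np.load('head.npz')
d=dict(np.load('pics/w24.npz'));P=pts(d);rgb=d['pixels'].astype(int);H=(P-g['c'])@np.stack([g['xs'],g['yl'],g['n']],1)
m=(rgb[:,:,1]>90)&(rgb[:,:,1]>rgb[:,:,0]*1.6)&(rgb[:,:,1]>rgb[:,:,2]*1.4)&(abs(H[:,:,2]-15)<20)
m=cv2.erode(m.astype(np.uint8),np.ones((5,5)))>0
f=(abs(H[:,:,2])<6)&(H[:,:,0]<-15)&(H[:,:,0]>-32)&(H[:,:,1]<-40)&(H[:,:,1]>-95)
print(m.sum(),np.median(H[m],0).round(2),'face',f.sum(),np.median(H[f][:,2]).round(2))
E
python3 rib.py w24
```

```text
avg [601.49 -81.77 217.57] sd [0.42 0.09 1.31] F [ 0.68 -0.72  0.31] [0.79 0.01 0.9 ]
last [601.07 -81.68 216.26] 25.3333 17.06405752191454
heading -90.90989049090213
1019 [-50.75 -62.    22.88] face 2491 1.37
16 x [544.95399877 550.58705105 551.28437252] y [-92.70975216 -69.75161219] z [124.3054756  151.50501662] t [-10.68336287 -10.06860796  -4.11971476] s [-75.96983784 -44.8129449 ]
bar y 4205 [-80.00759096 -74.88015462 -69.45126471]
```

View pics/w24.png

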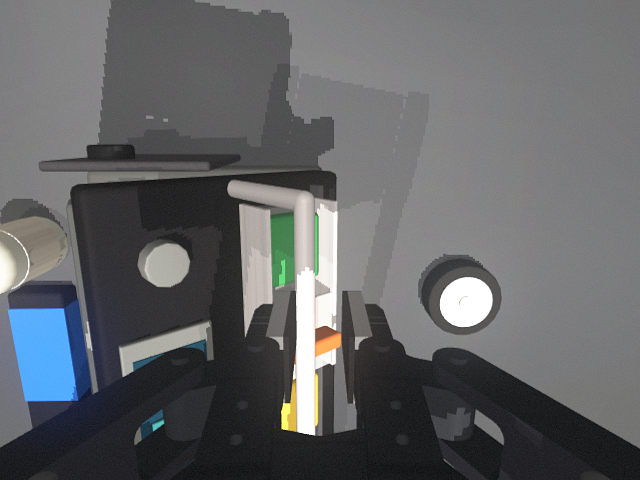

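Request:
{"api": "step_arm", "payload": {"linear": [[-0.01, -0.006, 0], [-0.025, -0.014, 0], [-0.04, -0.016, 0], [-0.055, -0.016, 0], [-0.068, -0.016, 0], [-0.078, -0.016, 0], [-0.082, -0.016, 0], [-0.082, -0.016, 0]], "twist": [7, 14, 21, 28, 35, 42, 49, 56], "grip": [0.2, 0.1, 0, 0, 0, 0, 0, 0]}}

```text
time: 26.0
ee_pos: [517.4, -97.2, 214.7]
orientation: [[0.823, -0.567, 0.033], [-0.567, -0.823, 0.014], [0.02, -0.03, -0.999]]
contact_force: [0.2, -0.1, 0.0]
finger_gap: -0.1
```

```bash
python3 rd.py 1
```

```text
avg [517.85 -97.34 214.8 ] sd [0. 0. 0.] F [-0.46  0.1   0.2 ] [0. 0. 0.]
last [517.85 -97.34 214.8 ] 26.05 -0.3059279402896769
heading -34.023835098368245
```

Request:
{"api": "step_arm", "payload": {"linear": [[0, 0.001, 0], [0, 0.001, 0], [0, 0.001, 0], [0, 0.001, 0], [0, 0.001, 0], [0, 0.001, 0], [0, 0.001, 0]], "twist": [33, 33, 33, 33, 33, 33, 33], "grip": [0, 0, 0, 0, 0, 0, 0]}}

```text
time: 26.63
ee_pos: [517.4, -96.1, 213.8]
orientation: [[1.0, -0.022, 0.019], [-0.023, -0.999, 0.03], [0.018, -0.031, -0.999]]
contact_force: [-0.6, 0.1, 0.1]
finger_gap: 0.2
```

```bash
python3 rd.py 3 w25; python3 rib.py w25;  python3 - <<'E'
from h import *
o=telemetry.get_obs();print(o['orientation'].round(3))
E
```

```text
avg [517.59 -96.15 214.2 ] sd [0.06 0.02 0.16] F [-0.45 -0.1   0.05] [0.48 0.57 0.2 ]
last [517.66 -96.17 214.39] 26.7833 -0.07446322045041648
heading -1.2107853635166437
395 x [541.16289133 545.59603511 550.67081442] y [-95.00133556 -59.74700187] z [133.74454094 154.4854821 ] t [-9.85485515 -4.82388169 -0.57664252] s [-75.27732721 -40.54868005]
bar y 11525 [-79.42532286 -72.72366607 -66.3180723 ]
[[ 1.    -0.021  0.02 ]
 [-0.021 -0.999  0.03 ]
 [ 0.019 -0.03  -0.999]]
```

View pics/w25.png

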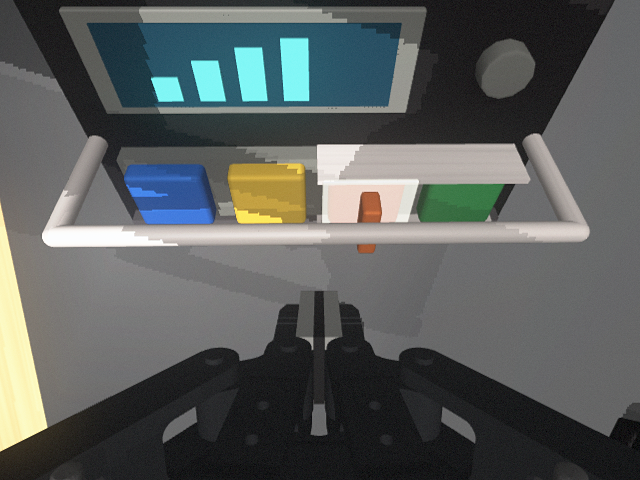

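Request:
{"api": "step_arm", "payload": {"linear": [[0, 0, -0.03], [0, 0, -0.055], [0, 0, -0.075], [0, 0, -0.085], [0, 0, -0.0902], [0, 0, -0.0902], [0, 0, -0.0902]], "twist": [0, 0, 0, 0, 0, 0, 0], "grip": [0, 0, 0, 0, 0, 0, 0]}}

```text
time: 27.37
ee_pos: [518.3, -96.4, 125.2]
orientation: [[1.0, -0.021, 0.021], [-0.022, -0.999, 0.03], [0.02, -0.03, -0.999]]
contact_force: [0.3, 0.0, 0.2]
finger_gap: -0.0
```

```bash
python3 rd.py 2 w26
```

```text
avg [518.7  -96.51 125.81] sd [0.08 0.02 0.1 ] F [ 0.14 -0.53  0.22] [0.14 0.57 0.54]
last [518.78 -96.53 125.91] 27.4667 0.2569082916443609
heading -1.2315061291373888
```

View pics/w26.png

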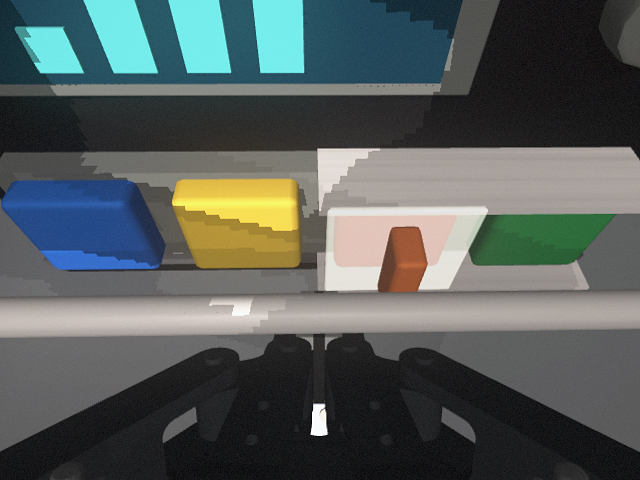

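Request:
{"api": "step_arm", "payload": {"linear": [[0.004, 0, -0.0015], [0.01, -0.0001, -0.0015], [0.017, -0.0003, -0.0015], [0.024, -0.0004, -0.0015], [0.031, -0.0005, -0.0015], [0.038, -0.0006, -0.0015], [0.045, -0.0007, -0.0015], [0.045, -0.0007, -0.0015]], "twist": [0, 0, 0, 0, 0, 0, 0, 0], "grip": [0, 0, 0, 0, 0, 0, 0, 0]}}

```text
time: 28.13
ee_pos: [565.0, -97.2, 124.3]
orientation: [[1.0, -0.021, 0.023], [-0.021, -0.999, 0.029], [0.022, -0.03, -0.999]]
contact_force: [-0.8, -0.1, -0.4]
finger_gap: -0.1
```

```bash
python3 rd.py 1
```

```text
avg [564.45 -97.14 124.13] sd [0. 0. 0.] F [ 0.36  0.33 -0.51] [0. 0. 0.]
last [564.45 -97.14 124.13] 28.1833 0.5107237775845592
heading -1.2170523061686223
```

Request:
{"api": "step_arm", "payload": {"linear": [[0.006, -0.0001, 0], [0.011, -0.0002, 0], [0.015, -0.0002, 0], [0.0175, -0.0002, 0], [0.0185, -0.0002, 0], [0.0185, -0.0002, 0]], "twist": [0, 0, 0, 0, 0, 0], "grip": [0, 0, 0, 0, 0, 0]}}

```text
time: 28.68
ee_pos: [582.9, -97.4, 124.0]
orientation: [[1.0, -0.021, 0.022], [-0.021, -0.999, 0.029], [0.021, -0.03, -0.999]]
contact_force: [-1.0, -0.3, -0.4]
finger_gap: 0.3
```

```bash
python3 rd.py 2 w27
```

```text
avg [582.87 -97.35 124.02] sd [0.01 0.   0.04] F [-1.03 -0.08 -0.85] [0.01 0.22 0.04]
last [582.89 -97.36 124.06] 28.7833 0.16397090016081112
heading -1.2169188604859893
```

View pics/w27.png

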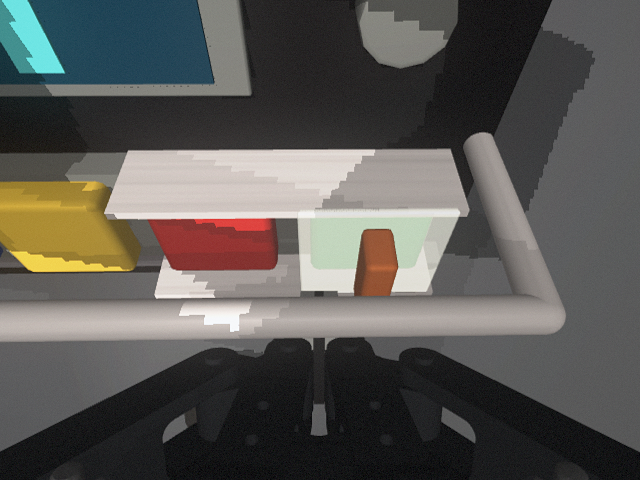

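Not yet at the stop (only ~1 N); push on a little until it resists.

Request:
{"api": "step_arm", "payload": {"linear": [[0.001, 0, 0], [0.002, 0, 0], [0.0025, 0, 0], [0.0025, 0, 0]], "twist": [0, 0, 0, 0], "grip": [0, 0, 0, 0]}}

```text
time: 29.12
ee_pos: [583.7, -97.4, 123.6]
orientation: [[1.0, -0.021, 0.019], [-0.021, -0.999, 0.03], [0.018, -0.03, -0.999]]
contact_force: [-10.1, -0.6, 4.0]
finger_gap: -0.1
```

```bash
python3 rd.py 2
```

```text
avg [583.77 -97.36 123.66] sd [0.03 0.01 0.02] F [-9.78 -0.5   3.27] [0.01 0.06 0.39]
last [583.74 -97.37 123.64] 29.2167 -0.08599394494083158
heading -1.220493533456546
```

Request:
{"api": "step_arm", "payload": {"linear": [[-0.004, 0, 0], [-0.008, -0.001, 0.003], [-0.008, -0.002, 0.03], [-0.008, -0.003, 0.065], [-0.008, -0.01, 0.1], [-0.03, -0.045, 0.11], [-0.06, -0.075, 0.11], [-0.09, -0.1, 0.11]], "twist": [0, 0, 0, 0, 0, 0, 0, 0], "grip": [0, 0, 0, 0, 0, 0, 0, 0]}}

```text
time: 29.88
ee_pos: [494.2, -198.9, 236.1]
orientation: [[1.0, -0.019, 0.023], [-0.02, -0.999, 0.027], [0.023, -0.027, -0.999]]
contact_force: [0.4, -1.1, -0.8]
finger_gap: -0.1
```

Request:
{"api": "step_arm", "payload": {"linear": [[-0.03, -0.03, 0.01], [-0.06, -0.06, 0.02], [-0.08, -0.08, 0.03], [-0.08, -0.08, 0.03], [-0.08, -0.08, 0.03]], "twist": [0, 0, 0, 0, 0], "grip": [0, 0, 0, 0, 0]}}

```text
time: 30.3
ee_pos: [413.6, -280.7, 267.7]
orientation: [[0.999, -0.023, 0.026], [-0.023, -0.999, 0.025], [0.026, -0.025, -0.999]]
contact_force: [0.0, 0.2, -0.6]
finger_gap: -0.1
```

```bash
python3 rd.py 2 w28
python3 - <<'E'
from h import *
d=snap('top','t3'); P=pts(d); g=np.load('head.npz'); d0=dict(np.load('pics/top0.npz'));P0=pts(d0)
for n,Q,dd in(('before',P0,d0),('after',P,d)):
    H=(Q-g['c'])@np.stack([g['xs'],g['yl'],g['n']],1)
    m=np.zeros((480,640),bool); m[195:335,355:386]=1; m&=(dd['pixels'].max(2)<60)&(Q[:,:,2]>115)&(abs(H[:,:,2])<6)
    c,nn,r,k=fitplane(Q[m]); print(n,m.sum(),'tilt',np.degrees(np.arccos(nn[2])),'mean out',H[m][:,2].mean())
df=np.abs(d['pixels'].astype(int)-d0['pixels'].astype(int)).max(2)>50
print('pack/bottle diff',df[210:335,255:300].sum(),'wheel diff',df[240:290,448:500].sum())
cv2.imwrite('pics/t3z.png',cv2.resize(d['pixels'][150:360,250:510],None,fx=3,fy=2.8)[:,:,::-1])
E
```

```text
avg [ 414.32 -279.11  266.56] sd [0.16 0.4  0.31] F [0.58 0.25 0.45] [0.26 0.66 0.28]
last [ 414.48 -278.71  266.25] 30.4 0.08614060754027178
heading -1.1565742234651375
before 1720 tilt 38.976751366935396 mean out 0.013345488588284122
after 1731 tilt 39.14061463927772 mean out 0.029994857993012086
pack/bottle diff 0 wheel diff 145
```

View pics/t3z.png

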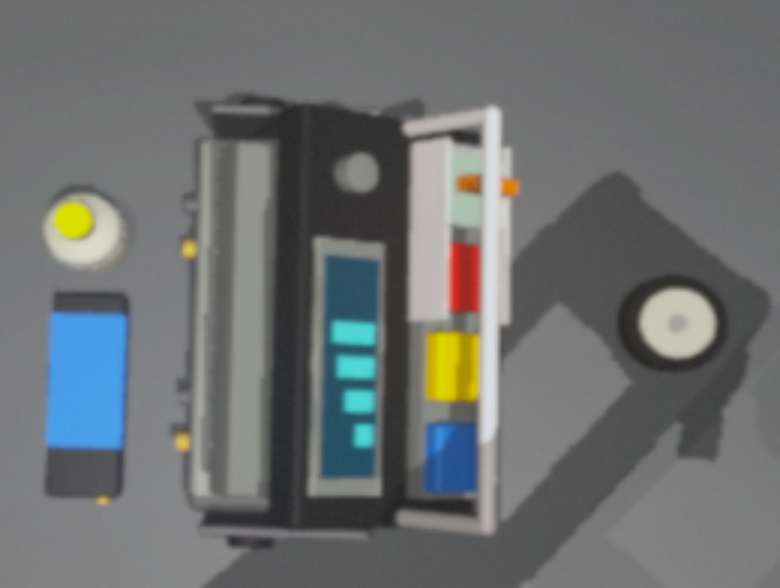

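View pics/w28.png

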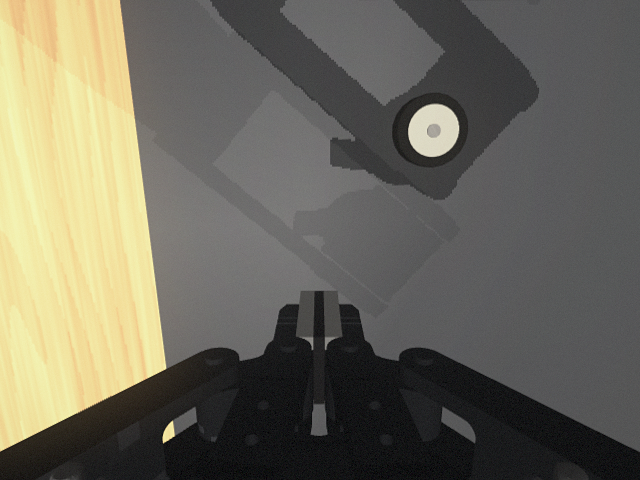

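The top view shows the guard over green again and all the keys up. The pack and bottle are unchanged, and the wheel differs only by the arm's shadow.

```bash
python3 -c "
from bench import close_job
print(close_job())"
```

```text
the job is handed in; nothing more can be done
None
```

I pressed blue, yellow, then blue, each to its hard stop and let back up. Then I slid the guard off, held green home, let it up, slid the guard back over and handed the job in at about 30 s.

**Keys:**
- Blue and yellow were judged home by force and height. The force normal to the face reached about 11 to 13.5 N, against the 7.5 N full-travel spring force, and the height stopped changing. I did not measure their travel from images.
- Green travelled 8.0 mm by depth camera and was held for over 2.5 s. After release it read back at its original height.
- I read force only between moves. The highest Fz I saw was 16 N, for a moment on yellow. That is just above the 15 N the head is said to hold, but it did not shift.

**Guard:** It reached its stop in both directions, at about 12 N coming off and 10 N going back on. The last top view shows it over green.

**Surroundings:**
- Head tilt measured 39.0° before and 39.1° after, which is within measurement noise.
- The pack and bottle showed no image change. The wheel area had some changed pixels, which I put down to the arm's shadow, as the wheel looked to be in the same place.
- A finger touched the carry bar lightly once, at about 4 N, when I used it to find the slot beside the green key. The red key was not pressed.

The tool had picked up a lean of about 1 to 2° from the repeated presses by the end. It did not cause any trouble.

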